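Rack two instrument cassettes on the sloped drying rack and lay the retaining bar across

TASK

Lay the blue and the green instrument cassette flat on the sloped drying rack, each in the bay with its own colour, lid and handle up, handle running up the slope, down against the foot stop. Then take the retaining bar from its stand and lay it across the rack over both cassettes, so that it lies in the two side saddles with its orange grip up and centred. Set everything down gently without dropping it, and leave the other things on the table where they are.

Things in the scene. Friction and masses are not known exactly. Their poses are not given: they have to be found in the camera images.
- blue_cassette_centre (a point): centre of the blue cassette's steel box: 130 (x) x 68 (y) x 26 mm (z), blue lid panel, about 0.35 kg, flat on the table at the start. Above the lid a blue handle: grip bar 64 mm long (x), 14 wide (y), 14 high, its middle 38 mm above this point; 18 mm free between it and the lid; posts under it at x = +-24 mm. Either way round along x is the same.
- green_cassette_centre (a point): centre of the green cassette's steel box: 130 (x) x 68 (y) x 26 mm (z), green lid panel, about 0.35 kg, flat on the table at the start. Above the lid a green handle: grip bar 64 mm long (x), 14 wide (y), 14 high, its middle 38 mm above this point; 18 mm free between it and the lid; posts under it at x = +-24 mm. Either way round along x is the same.
- bay_blue (a point): where the blue cassette's box centre lies when seated in the bay with blue tabs (left bay seen from the robot). Axes: x up the slope, away from the robot; y to the left; z square off the slope. Rails are 13 mm below (-z), the foot stop face 65 mm down the slope (-x). Bay 76 mm wide: 4 mm spare either side of the cassette.
- bay_green (a point): where the green cassette's box centre lies when seated in the bay with green tabs (right bay seen from the robot). Axes: x up the slope, away from the robot; y to the left; z square off the slope. Rails are 13 mm below (-z), the foot stop face 65 mm down the slope (-x). Bay 76 mm wide: 4 mm spare either side of the cassette.
- bar_centre (a point): centre of the steel bar, 200 mm long (its y), 20 wide (x), 12 high (z), about 0.2 kg. On its middle stands an orange grip plate, 50 mm long (y), 12 thick (x), from 6 to 40 mm above this point. It starts level on a fixed grey stand, underside 30 mm above the table, in two notches with walls 7 mm high: lift it straight up. Either way round along y is the same.
- bar_seat (a point): where the bar's centre lies when it rests in both saddles, near the rack's upper end; axes as for the bays, bar's y along this y, bar's z along this z. Saddles: U notches open to +z, centred at y = +-89 mm, 18 mm long in y, 28 mm wide in x (4 mm spare either side), floor at z = -6, walls up to z = +10 mm. The laid bar clears the lids by 4 mm, up the slope from the handles.
- rack: the fixed steel drying rack, about 190 x 200 mm, 145 mm high; origin under its centre on the table, x away from the robot, z up. Its deck slopes 25 degrees, low end towards the robot: two bays side by side, rails 80 mm above the table at mid-slope; foot stop, divider and cheeks rise 14 to 18 mm off the rails; coloured tabs 18 mm high at the bays' upper ends.
- spray_centre (a point): centre, half-way up, of a loose white spray bottle, 66 mm across, 177 mm tall, white trigger head; a bystander, not to be disturbed
- bowl_centre (a point): centre, half-way up, of a loose steel bowl, 90 mm across, 34 mm high; a bystander, not to be disturbed
- jar_centre (a point): centre, half-way up, of a loose amber jar, 52 mm across, 65 mm high, white cap; a bystander, not to be disturbed
- bottle_centre (a point): centre, half-way up, of a loose green glass bottle, 48 mm across, 130 mm tall, white cap; a bystander, not to be disturbed
- wallet_centre (a point): centre, half-way up, of a loose dark brown wallet, 100 x 170 x 18 mm, lying flat; a bystander, not to be disturbed
Things that resemble listed ones, but are neither listed nor needed, are in the scene too. What is shaped like the part that bears green_cassette_centre but black, pink or red is not meant.

How it is judged:
By the outcome, as a careful person would: the job done as asked, in the order asked, and still so for the second after the job is handed in, with the robot touching nothing.
It also fails if it takes over 72 s, if anything falls off the work surface, if the arm or the gripper's body presses on something with over 40 N, if the wrist force passes 120 N, or if a joint passes its speed limit or range.

ROBOT

A 6-joint arm with a two-finger parallel gripper is mounted at the origin on the work surface. World frame = base frame: x ahead of the robot, y to its left, z up, the work surface at z = 0. Lengths are in m, angles in rad, forces in N, time in s.
With the tool pointing down it reaches from about 0.35 to 0.775 m from the base axis. Payload 7.3 kg.
Tool frame: the origin (TCP) lies on the centre line of the jaws, within the pads' length; the fingertips stand 17 mm ahead of it and the grasp point (between the pads) lies 2 mm behind it (robot.tcp_to_tips is the distance from the TCP to the fingertips, in m); z points along the fingers, y is the line along which they close (so a half turn about z gives the same grasp; the last joint's range is limited). The gripper opens to 92 mm and grips with 3 to 60 N. Pads are 19 mm wide; open, the fingers measure 130 mm over their backs; the gripper's body (75 mm by 190 mm) begins 47 mm behind the grasp point.
Start: joints at [0.976, 0.342, 1.524, -0, 1.275, -0.146], TCP at [0.228, 0.473, 0.244] pointing down, gripper open.
Joint ranges: [-2.53, 2.53], [-0.77, 2.02], [0.04, 2.7], [-1, 4.14], [0.28, 2.66], [-3.11, 3.11]. Speed limits (rad/s): [2.57, 2.57, 3.14, 3.14, 3.14, 3.14].

INTERFACE

Orientations are given as [roll, pitch, yaw] about the fixed x, y, z axes, in that order (R = Rz(yaw) Ry(pitch) Rx(roll)).
In Python, from cell import robot gives the robot as it stands. The module is installed in compiled form; this text tells all that it offers.
- The arm moves only by the tool carry_out, never from a script. Its argument "commands" is a list of rows, each a list of 3 entries, a list of its own where there are three numbers: the shift along the tool's x, y, z in m, then the turn about the tool's z in rad, then the opening, from 0 (shut) to 1 (fully open). In form: [[[dx, dy, dz], yaw, claw], ...]. A call has 1 to 20 rows; each row shifts and turns the commanded pose from where the row before left it, along the tool's axes as they then stand; what a row does not reach is not made up. A row lasts 1/8 s, in which the tool goes at most 62.5 mm and 10.7 degrees, less where a joint would pass 70% of its speed; a pose out of reach is approached as far as the arm can. A call is refused whole if a number of a shift passes 0.0625 or a number of a turn 0.188, either way. A call with a gripper value outside its range is refused whole. The fingers move at their own pace and stop on an object; "newtons" is the grip in N (left out, the last holds). Time passes only in rows, so rows that do not move let the fingers close. It gives the time, the measured TCP pose, the force, the opening and the grip force at its end, in the units of the state.
- robot.observe(): the state, without advancing time (a new reading comes with each control period).
- robot.read_camera(name): name is "side" or "top" or "wrist"; returns a dict with "pixels" (384x512x3 uint8, red, green, blue), "fx", "fy", "cx", "cy" (pixels), "k1" (the pictures are not rectified: a ray, as slopes to the right and down, at radius r is drawn at 1 + k1 r^2 times it, then the intrinsics apply), "view" (4x4, takes a point from world to camera coordinates); the wrist camera has in their place "T_tool_cam" (4x4, takes a point from camera to tool coordinates, whose origin is the TCP and whose axes are the flange's). Camera axes: x right, y up, looking along -z (the intrinsics and any distortion apply to the point x, -y, -z); pixel columns grow to the right and rows downward; lengths in m; the calibration is good to about 2 mm. A picture is of the moment at which its call begins: read the wrist's pose just before it. There is no depth.
- robot.hand_in(): hands the job in; it is judged then, once.
Trained networks look in a picture, given as the dict that the camera call returned (one of the last four; its "shot" number tells which), for a name from the list of things; names that differ only in an ending like _2 or _b are one class to them, and where a whole thing is asked for, a point or a joint stands for the part that bears it (a point fixed in the world has none). Each returns a list of dicts, best first, with "p" (0 to 1); they miss things now and then, are a little off and sometimes report something else, mostly with a low value. They report only what shows in the picture. A call takes as long as a camera call. They do not tell look-alikes from the thing itself.
- robot.find_in(picture, name): "at" ([column, row] in pixels, amid what is visible of it).
- robot.tip_of(picture, name): "at" ([column, row] in pixels: a listed point, or the origin of a listed thing).
The state is a dict: "time": time; "qpos": joint angles; "qvel": joint speeds; "joint_efforts": joint torques, N m; "tool_pos": TCP position; "tool_rot": TCP orientation; "contact_force": force on the tool from outside, world axes, zero at the start; "torque": the same for the moment, N m; "opening": finger opening in m; "grip_force": force on a finger pad.
Only numpy, scipy, OpenCV 4.12 (cv2) and the standard library are available. Lean on these libraries where they do the work, as an engineer would, in place of code of your own. Each camera call takes 0.05 s, during which the arm holds its last target. There are 200 camera calls.

## Working session

There is one attempt and no reset: what is moved stays moved. The work goes in short steps, Python scripts to look and compute and a tool call to move; the robot and the scene stay as the last step left them, time stands still between calls to the robot, and variables do not carry over. Pictures are saved under pics/ and viewed, at most 10 in all, crops included, and the job is handed in when it is done.

Besides the shell and the picture viewer there is one more tool, called after "Emit:" as name([rows], argument=value, ...), one row to a line, values as JSON. carry_out: Moves the arm, as the interface text tells. Its arguments: {"type":"object","properties":{"commands":{"type":"array"},"newtons":{"type":"number"}},"required":["commands"]}

```bash
mkdir -p pics
cat > h.py <<'E'
import numpy as np, cv2
from scipy.spatial.transform import Rotation as Ro
from cell import robot
def cams(p,st=None):
    if "view" in p: return np.array(p["view"])
    T=np.eye(4); T[:3,:3]=Ro.from_euler('xyz',st["tool_rot"]).as_matrix(); T[:3,3]=st["tool_pos"]
    return np.linalg.inv(T@np.array(p["T_tool_cam"]))
def K(p): return np.array([[p["fx"],0,p["cx"]],[0,p["fy"],p["cy"]],[0,0,1.]])
def ray(p,uv,V):
    a=cv2.undistortPoints(np.array([[uv]],float),K(p),np.array([p["k1"],0,0,0.]))[0,0]
    # opencv distortion: x*(1+k1 r^2) same model
    R=V[:3,:3]; o=-R.T@V[:3,3]; d=R.T@np.array([a[0],-a[1],-1]); return o,d/np.linalg.norm(d)
def atz(p,uv,V,z):
    o,d=ray(p,uv,V); return o+d*(z-o[2])/d[2]
def proj(p,X,V):
    c=V[:3,:3]@np.array(X)+V[:3,3]; x,y=c[0]/-c[2],-c[1]/-c[2]; s=1+p["k1"]*(x*x+y*y)
    return np.array([p["fx"]*x*s+p["cx"],p["fy"]*y*s+p["cy"]])
def tri(rays):
    A=sum(np.eye(3)-np.outer(d,d) for o,d in rays); b=sum((np.eye(3)-np.outer(d,d))@o for o,d in rays)
    X=np.linalg.solve(A,b); return X,[np.linalg.norm(np.cross(X-o,d)) for o,d in rays]
def save(p,n): cv2.imwrite(f"pics/{n}.png",cv2.cvtColor(p["pixels"],cv2.COLOR_RGB2BGR))
E
python3 - <<'E'
from h import *
st=robot.observe(); print(st)
t=robot.read_camera("top"); s=robot.read_camera("side"); 
save(t,"top0"); save(s,"side0")
print({k:v for k,v in t.items() if k!="pixels"});print({k:v for k,v in s.items() if k!="pixels"})
for n in "blue_cassette_centre green_cassette_centre bay_blue bay_green bar_centre bar_seat rack spray_centre bowl_centre jar_centre bottle_centre wallet_centre".split():
    for nm,p in(("top",t),("side",s)):
        V=cams(p); L=robot.tip_of(p,n)
        print(n,nm,[(np.round(d["at"]).astype(int).tolist(),round(d["p"],2)) for d in L[:5]])
E
```

```text
{'time': 0.0, 'qpos': array([ 9.75946835e-01,  3.42705354e-01,  1.52502549e+00, -2.19291962e-05,
        1.27539645e+00, -1.45994965e-01]), 'qvel': array([ 0.00074134, -0.00111801, -0.00275913,  0.0002557 ,  0.00086926,
       -0.00114382]), 'joint_efforts': array([ 7.42549637e-04, -4.31242847e+01, -2.44219762e+01,  7.19135092e-02,
        5.58130431e-02, -1.15982975e-04]), 'tool_pos': array([0.22757993, 0.47268089, 0.243051  ]), 'tool_rot': array([-3.14007129e+00, -2.02508578e-04,  2.69274437e+00]), 'contact_force': array([-0.20492446,  0.69547507, -1.32205742]), 'torque': array([-0.0202061 , -0.0214926 , -0.02262464]), 'grip_force': 0.0, 'opening': 0.09197458695976392}
{'fx': 366.44644623783205, 'fy': 366.44644623783205, 'cx': 254.95562592878522, 'cy': 191.65645640107334, 'k1': -0.007427831469353455, 'view': array([[-0.01663148, -0.99967941,  0.01909121,  0.00626784],
       [ 0.98476444, -0.01307184,  0.17340161, -0.56043648],
       [-0.17309646,  0.02168427,  0.98466614, -1.31918876],
       [ 0.        ,  0.        ,  0.        ,  1.        ]]), 'shot': 1}
{'fx': 430.1443790318
[... 745 characters left out ...]
.64)]
bay_green top [([250, 165], 0.71)]
bay_green side [([278, 191], 0.88)]
bar_centre top [([299, 216], 0.84)]
bar_centre side [([235, 253], 0.59)]
bar_seat top [([232, 168], 0.66), ([238, 158], 0.59)]
bar_seat side [([286, 172], 0.64)]
rack top [([239, 167], 0.6)]
rack side [([279, 203], 0.61)]
spray_centre top [([180, 138], 0.7)]
spray_centre side [([287, 142], 0.94)]
bowl_centre top [([220, 231], 0.79), ([232, 164], 0.27)]
bowl_centre side [([206, 190], 0.8)]
jar_centre top [([314, 137], 0.78)]
jar_centre side [([344, 253], 0.7)]
bottle_centre top [([126, 181], 0.46)]
bottle_centre side [([240, 122], 0.52), ([224, 154], 0.28)]
wallet_centre top [([376, 230], 0.66)]
wallet_centre side []
```

Run:
```python
import cv2
a=cv2.imread("pics/top0.png")[80:305,95:395]; b=cv2.imread("pics/side0.png")[80:380,100:500]
cv2.imwrite("pics/top0c.png",cv2.resize(a,(800,600),interpolation=cv2.INTER_CUBIC)); cv2.imwrite("pics/side0c.png",cv2.resize(b,(800,600),interpolation=cv2.INTER_CUBIC))
```

```text
(no output)
```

View pics/top0c.png

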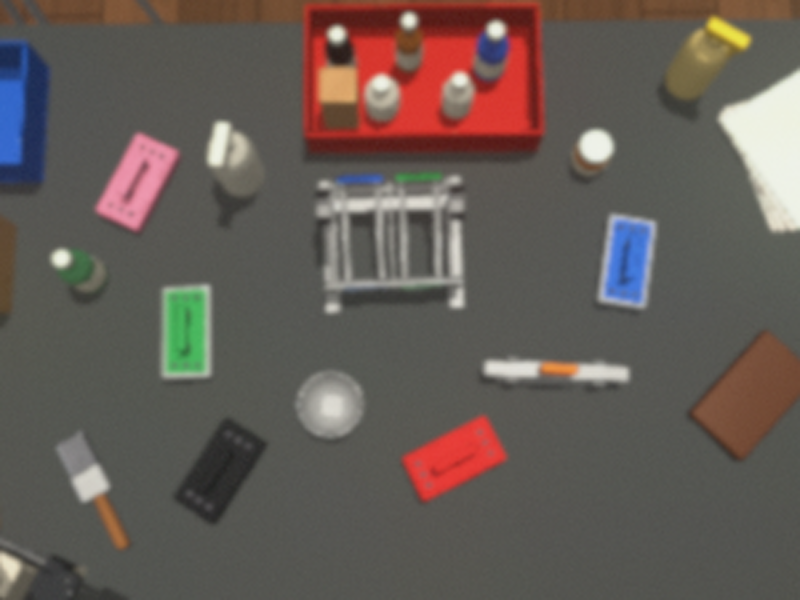

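View pics/side0c.png

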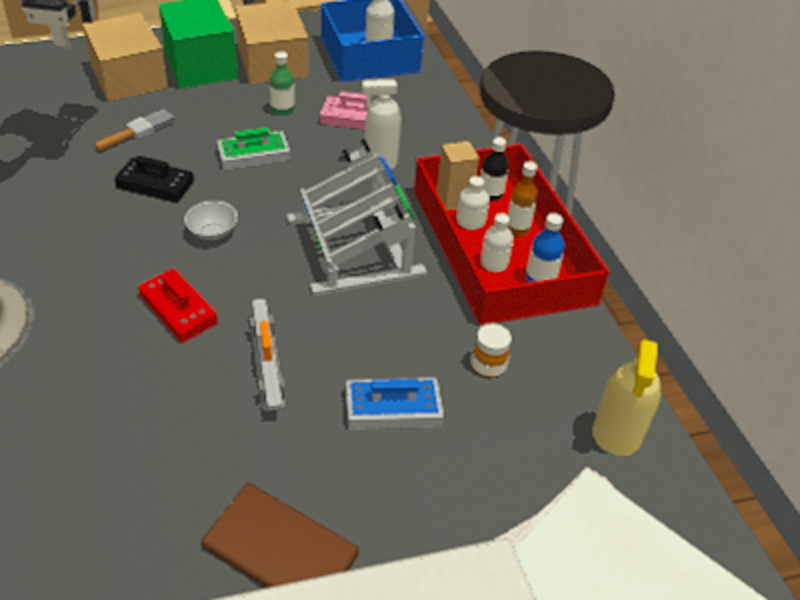

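The picture shows the top crop: blue cassette (627,260), green (186,332), with black, pink and red look-alikes at (220,470), (137,182) and (455,457). The rack is at (392,240) with blue left and green right tabs at (360,179) and (417,177). The bar is at (557,370) with an orange grip. The green lid at full-image pixel (165,204) is the only green cassette, and the network's hits at (265,254) and (177,259) are the red and the black one. In the side view blue is at (394,402) and green at (253,147).

Run:
```python
from h import *
t=robot.read_camera("top"); s=robot.read_camera("side")
Vt,Vs=cams(t),cams(s)
P={"blue":((329,178),(297,281)),"green":((166,204),(227,153)),"bar":((304,219),(233,253)),"bay_blue":((231,166),(273,178)),"bay_green":((250,165),(278,191)),"seat":((238,158),(286,172)),"spray":((180,138),(287,142)),"bowl":((220,231),(206,190)),"jar":((314,137),(344,253)),"bottle":((126,181),(240,122))}
for k,(a,b) in P.items():
    X,e=tri([ray(t,a,Vt),ray(s,b,Vs)]); print(k,np.round(X,3),np.round(e,3))
print("wallet",atz(t,(376,230),Vt,.009))
hsv=cv2.cvtColor(t["pixels"],cv2.COLOR_RGB2HSV)
def blob(lo,hi,box,z,n):
    m=cv2.inRange(hsv,lo,hi); M=np.zeros_like(m); x0,y0,x1,y1=box; M[y0:y1,x0:x1]=m[y0:y1,x0:x1]
    pts=np.argwhere(M)[:,::-1].astype(float)
    W=np.array([atz(t,p,Vt,z)[:2] for p in pts]); c,sz,an=cv2.minAreaRect(W.astype(np.float32))
    ev=np.linalg.eigh(np.cov(W.T))[1][:,1]
    print(n,len(pts),np.round(W.mean(0),4),np.round(c,4),np.round(sz,3),round(an,1),"axis deg",np.degrees(np.arctan2(ev[1],ev[0])).round(1))
blob((105,90,60),(130,255,255),(315,155,345,200),.026,"blue")
blob((50,90,60),(75,255,255),(150,180,180,225),.026,"green")
blob((5,130,100),(20,255,255),(285,205,325,230),.07,"grip")
blob((0,0,150),(180,60,255),(270,205,335,230),.042,"bar")
blob((105,90,60),(130,255,255),(210,140,245,155),.13,"bluetab")
blob((50,90,60),(75,255,255),(238,140,265,155),.13,"greentab")
```

```text
blue [ 0.617 -0.291  0.014] [0. 0.]
green [0.522 0.333 0.026] [0. 0.]
bar [ 0.456 -0.182  0.049] [0. 0.]
bay_blue [0.646 0.086 0.081] [0.006 0.006]
bay_green [0.647 0.016 0.083] [0.007 0.007]
seat [0.674 0.058 0.12 ] [0.003 0.003]
spray [0.75  0.274 0.085] [0.009 0.009]
bowl [0.417 0.129 0.032] [0. 0.]
jar [ 0.776 -0.236  0.031] [0.001 0.001]
bottle [0.602 0.472 0.068] [0.001 0.001]
wallet [ 0.41338059 -0.46075686  0.009     ]
blue 410 [ 0.6158 -0.2918] [ 0.6166 -0.2918] [0.054 0.115] 79.6 axis deg 169.2
green 410 [0.5231 0.3382] [0.524  0.3384] [0.111 0.049] 1.3 axis deg -178.6
grip 54 [ 0.4573 -0.1788] [ 0.4571 -0.1785] [0.044 0.015] 89.1 axis deg 86.5
bar 251 [ 0.4578 -0.1784] [ 0.4581 -0.181 ] [0.198 0.024] 87.1 axis deg 86.5
bluetab 52 [0.7108 0.0874] [0.7116 0.0881] [0.054 0.011] 89.4 axis deg 92.9
greentab 40 [0.7132 0.0106] [0.7127 0.0093] [0.054 0.007] 89.4 axis deg 92.1
```

Emit:
carry_out([
  [[-0.0427,-0.0325,0],0,1],
  [[-0.0427,-0.0325,0],0,1],
  [[-0.0427,-0.0325,0],0,1],
  [[-0.0427,-0.0325,0],0,1],
  [[-0.0427,-0.0325,0],0,1],
  [[-0.0427,-0.0325,0],0,1],
  [[-0.0427,-0.0325,0],0,1],
  [[-0.0427,-0.0325,0],0,1],
  [[-0.0427,-0.0325,0],0,1],
  [[-0.0427,-0.0325,0],0,1],
  [[-0.0427,-0.0325,0],0,1],
  [[-0.0427,-0.0325,0],0,1],
  [[-0.0427,-0.0325,0],0,1],
  [[-0.0427,-0.0325,0],0,1],
  [[-0.0427,-0.0325,0],0,1],
  [[-0.0427,-0.0325,0],0,1],
  [[0,0,0],-0.13,0.6],
  [[0,0,0],-0.13,0.6],
  [[0,0,0],0,0.6],
])

```text
time: 3.78
tool_pos: [0.6177, -0.292, 0.2434]
tool_rot: [3.141, -0.0, 2.951]
contact_force: [0.5, -0.2, -0.5]
opening: 0.066
grip_force: 0.0
```

```bash
cat >> h.py <<'E'
def wrist(n=None):
    st=robot.observe(); p=robot.read_camera("wrist")
    if n: save(p,n)
    return st,p,cams(p,st)
def rect(p,V,lo,hi,z,n,box=None):
    hsv=cv2.cvtColor(p["pixels"],cv2.COLOR_RGB2HSV); m=cv2.inRange(hsv,lo,hi)
    if box: M=np.zeros_like(m); x0,y0,x1,y1=box; M[y0:y1,x0:x1]=m[y0:y1,x0:x1]; m=M
    nn,l,stt,_=cv2.connectedComponentsWithStats(m)
    if nn<2: print(n,"none"); return
    i=1+np.argmax(stt[1:,4]); cs=cv2.findContours((l==i).astype(np.uint8),0,1)[0]
    c=max(cs,key=len)[:,0,:].astype(float)
    W=np.array([atz(p,u,V,z)[:2] for u in c],np.float32); r=cv2.minAreaRect(W)
    print(n,stt[i].tolist(),"c",np.round(r[0],4),"size",np.round(r[1],4),"ang",round(r[2],1)); return r
def delta(st,tgt):
    R=Ro.from_euler('xyz',st["tool_rot"]).as_matrix(); return np.round(R.T@(np.array(tgt)-st["tool_pos"]),4)
E
python3 - <<'E'
from h import *
st,p,V=wrist("w1"); print(st["time"],np.round(p["T_tool_cam"],3).tolist(),p["fx"])
rect(p,V,(105,90,60),(130,255,255),.026,"blue lid")
for z,n in((.013,"blue_cassette_centre"),): print([(d["at"],d["p"],atz(p,d["at"],V,z)) for d in robot.tip_of(p,n)])
E
```

```text
3.775 [[-0.001, 0.955, 0.297, 0.081], [1.0, 0.001, -0.0, 0.001], [-0.0, 0.297, -0.955, -0.14], [0.0, 0.0, 0.0, 1.0]] 264.892926504896
blue lid [231, 127, 42, 47, 917] c [ 0.5888 -0.2853] size [0.0547 0.0616] ang 79.1
[([250.8, 164.7], 0.96, array([ 0.60999165, -0.29039697,  0.013     ]))]
```

View pics/w1.png

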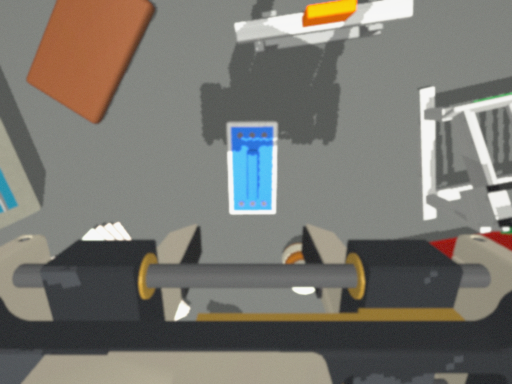

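The wrist picture shows the blue cassette at (252,168), half in the gripper's shadow, with the bar at (330,15) and the rack at right.

Run:
```python
from h import *
st,p,V=wrist()
r=rect(p,V,(95,80,40),(135,255,255),.026,"blue lid",(210,100,300,225))
print([atz(p,u,V,.026).round(4) for u in((228,122),(277,122),(277,214),(229,214))])
print(r and delta(st,[*r[0],.12]), st["tool_rot"])
```

```text
blue lid [231, 127, 42, 83, 3210] c [ 0.615  -0.2901] size [0.055 0.115] ang 79.3
[array([ 0.5466, -0.3081,  0.026 ]), array([ 0.5588, -0.2454,  0.026 ]), array([ 0.6859, -0.2663,  0.026 ]), array([ 0.6726, -0.3345,  0.026 ])]
[0.003  0.0011 0.1237] [ 3.14148140e+00 -8.60605333e-06  2.95023580e+00]
```

Emit:
carry_out([
  [[0.0025,0.001,0.05],0,0.6],
  [[0,0,0.05],-0.005,0.6],
  [[0,0,0.05],0,0.6],
  [[0,0,0.025],0,0.6],
  [[0,0,0.0165],0,0.6],
  [[0,0,0],0,0.6],
  [[0,0,0],0,0.1],
  [[0,0,0],0,0.1],
  [[0,0,0],0,0.1],
  [[0,0,0],0,0.1],
  [[0,0,-0.01],0,0.1],
  [[0,0,-0.03],0,0.1],
], newtons=20)

```text
time: 5.42
tool_pos: [0.614, -0.2896, 0.0905]
tool_rot: [3.14, -0.005, 2.958]
contact_force: [0.1, -0.7, -3.1]
opening: 0.0139
grip_force: 20.0
```

Emit:
carry_out([
  [[0,0,-0.04],0,0.1],
  [[0,0,-0.05],0,0.1],
  [[0.01,0.05,-0.05],0,0.1],
  [[0.01,0.05,-0.05],0,0.1],
  [[0.01,0.05,-0.01],0,0.1],
  [[0,0.05,0],-0.1,0.1],
  [[0,0,0],-0.11,0.1],
  [[0,0,0],0,0.1],
  [[0,0,0],0,0.1],
])

```text
time: 6.55
tool_pos: [0.6224, -0.1016, 0.2796]
tool_rot: [3.141, -0.001, -3.118]
contact_force: [-0.1, 0.3, -3.1]
opening: 0.0137
grip_force: 20.0
```

Run:
```python
from h import *
st,p,V=wrist("w2"); print(st["time"],st["tool_pos"],st["tool_rot"])
cv2.imwrite("pics/w2b.png",cv2.resize(cv2.imread("pics/w2.png"),(800,600),interpolation=cv2.INTER_CUBIC))
for n in("bay_blue","bay_green","bar_seat","rack"):
    for d in robot.tip_of(p,n)[:2]: print(n,d["at"],d["p"],[atz(p,d["at"],V,z).round(4).tolist() for z in(0,.09,.12)])
rect(p,V,(95,80,40),(135,255,255),.13,"btab",(300,0,512,384)); rect(p,V,(45,80,40),(80,255,255),.13,"gtab",(290,0,512,384))
```

```text
6.55 [ 0.62242771 -0.10163257  0.27959223] [ 3.14146348e+00 -5.50378545e-04 -3.11834125e+00]
bay_blue [397.0, 194.9] 0.9 [[0.6697, 0.1425, 0.0], [0.6423, 0.0898, 0.09], [0.6331, 0.0722, 0.12]]
bar_seat [374.1, 228.0] 0.58 [[0.7304, 0.1141, 0.0], [0.6899, 0.0674, 0.09], [0.6765, 0.0519, 0.12]]
rack [342.2, 179.5] 0.81 [[0.6454, 0.0481, 0.0], [0.6232, 0.0156, 0.09], [0.6158, 0.0048, 0.12]]
btab [370, 251, 58, 8, 416] c [0.7069 0.0827] size [0.0097 0.0716] ang 1.2
gtab [311, 139, 41, 1, 41] c [ 0.5689 -0.0164] size [0.    0.043] ang 1.3
```

View pics/w2b.png

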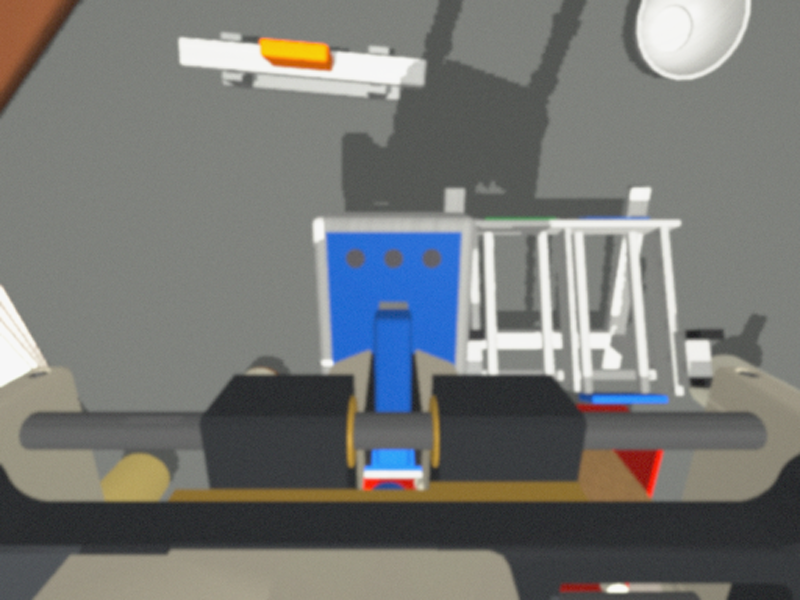

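The picture shows the held cassette in the middle. To its right is the rack, with its foot edge on row 222, blue foot mark (615,217), green foot mark (521,218) and blue upper tab (625,398). The bowl is at top right.

Run:
```python
from h import *
st,p,V=wrist(); t=robot.read_camera("top"); s=robot.read_camera("side"); Vt,Vs=cams(t),cams(s)
def cen(p,lo,hi,box):
    hsv=cv2.cvtColor(p["pixels"],cv2.COLOR_RGB2HSV); m=cv2.inRange(hsv,lo,hi); x0,y0,x1,y1=box
    q=np.argwhere(m[y0:y1,x0:x1])[:,::-1]+[x0,y0]; 
    return (q.mean(0),(q.min(0)+q.max(0))/2,len(q),q.min(0),q.max(0)) if len(q) else None
B=((100,80,40),(130,255,255)); G=((45,80,40),(80,255,255))
def show(n,x): print(n,None if x is None else [np.round(a,1).tolist() for a in x]); return x
tb=show("t b",cen(t,*B,(210,140,245,155))); sb=show("s b",cen(s,*B,(275,150,310,195))); wb=show("w b",cen(p,*B,(360,235,440,265)))
tg=show("t g",cen(t,*G,(235,140,268,155))); sg=show("s g",cen(s,*G,(285,160,320,195)))
print("tab blue",tri([ray(t,tb[0],Vt),ray(s,sb[0],Vs),ray(p,wb[0],V)]), tri([ray(t,tb[0],Vt),ray(p,wb[0],V)]))
if tg and sg: print("tab green",tri([ray(t,tg[0],Vt),ray(s,sg[0],Vs)]))
fb=show("foot b w",cen(p,*B,(360,130,440,150))); fg=show("foot g w",cen(p,*G,(300,130,370,150)))
ftb=show("foot b t",cen(t,*B,(215,180,245,195))); ftg=show("foot g t",cen(t,*G,(235,180,275,195)))
for a,b,n in((fb,ftb,"fb"),(fg,ftg,"fg")):
    if a and b: print(n,tri([ray(p,a[1],V),ray(t,b[1],Vt)]))
    if a: print(n,[atz(p,a[1],V,z).round(4).tolist() for z in(.04,.05,.06)])
for r in(((231,166),(397,194.9)),): print("bay",tri([ray(t,r[0],Vt),ray(p,r[1],V)]))
w2=cv2.imread("pics/w2.png")[120:270,290:450]; cv2.imwrite("pics/w2c.png",cv2.resize(w2,(640,600),interpolation=cv2.INTER_CUBIC))
```

```text
t b [[230.1, 146.7], [229.5, 146.5], 59, [221, 145], [238, 148]]
s b [[288.4, 174.3], [291.0, 173.0], 277, [275, 165], [307, 181]]
w b [[398.9, 254.6], [398.5, 254.5], 413, [370, 251], [427, 258]]
t g [[250.5, 146.0], [250.5, 146.0], 44, [243, 145], [258, 147]]
s g [[305.2, 187.0], [305.0, 187.0], 6, [304, 186], [306, 188]]
tab blue (array([0.71107259, 0.09004874, 0.09854592]), [np.float64(0.00950575854012445), np.float64(0.02163052269046579), np.float64(0.014759220982487728)]) (array([0.7116663 , 0.08689474, 0.12407064]), [np.float64(0.0012170399314948037), np.float64(0.0012170399314947113)])
tab green (array([0.72847128, 0.01212621, 0.08426085]), [np.float64(0.0014916153880869703), np.float64(0.001491615388086867)])
foot b w [[399.9, 138.8], [393.5, 138.5], 32, [373, 138], [414, 139]]
foot g w [[331.5, 139.0], [331.5, 139.0], 40, [312, 139], [351, 139]]
foot b t None
foot g t None
fb [[0.5745, 0.0986, 0.04], [0.5736, 0.0933, 0.05], [0.5727, 0.088, 0.06]]
fg [[0.5773, 0.0112, 0.04], [0.5764, 0.0082, 0.05], [0.5754, 0.0052, 0.06]]
bay (array([0.64355486, 0.0848372 , 0.09887803]), [np.float64(0.003876898293909707), np.float64(0.0038768982939096463)])
```

View pics/w2c.png

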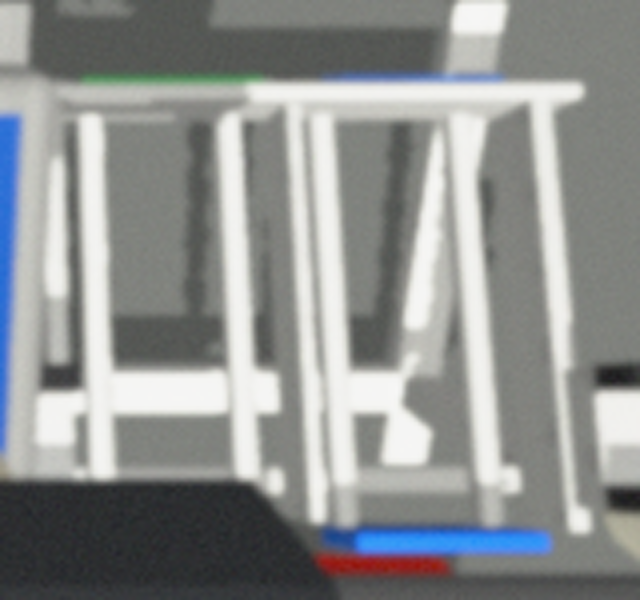

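Run:
```python
from h import *
st,p,V=wrist(); t25=np.tan(np.radians(25)); n=np.array([-np.sin(np.radians(25)),0,np.cos(np.radians(25))])
def pl(c,h,x0):
    o,d=ray(p,(290+c[0]/4,120+c[1]/4),V); q=np.array([x0,0,.08])+h*n; return (o+d*(n@(q-o))/(n@d)).round(4)
for x0 in(.633,.638,.643):
    print("x0",x0)
    for nm,h,a,b in(("railsB",0,(394,115),(417.5,470)),("railsG",0,(162,115),(175,470)),("divider",.016,(295,105),(318,500)),("cheek",.016,(541,105),(578,510)),("stopBmark",.014,(415,77),(415,77)),("stopG",.014,(170,77),(170,77)),("tab",.016,(440,532),(440,532))):
        A,B=pl(a,h,x0),pl(b,h,x0); print(nm,A,B,np.degrees(np.arctan2(B[1]-A[1],B[0]-A[0])).round(1))
```

```text
x0 0.633
railsB [0.5866 0.0848 0.0584] [0.6943 0.0868 0.1086] 1.1
railsG [0.5885 0.0058 0.0593] [0.6959 0.0079 0.1093] 1.1
divider [0.5823 0.044  0.074 ] [0.6962 0.0468 0.1271] 1.4
cheek [0.5804 0.1243 0.0731] [0.6974 0.1273 0.1277] 1.5
stopBmark [0.573  0.0847 0.0675] [0.573  0.0847 0.0675] 0.0
stopG [0.575  0.0043 0.0684] [0.575  0.0043 0.0684] 0.0
tab [0.7042 0.0841 0.1309] [0.7042 0.0841 0.1309] 0.0
x0 0.638
railsB [0.5869 0.086  0.0562] [0.6953 0.088  0.1067] 1.1
railsG [0.5888 0.0065 0.0571] [0.6968 0.0086 0.1074] 1.1
divider [0.5826 0.045  0.0718] [0.6972 0.0477 0.1252] 1.3
cheek [0.5806 0.1258 0.0709] [0.6984 0.1288 0.1258] 1.5
stopBmark [0.5732 0.0859 0.0652] [0.5732 0.0859 0.0652] 0.0
stopG [0.5752 0.0049 0.0661] [0.5752 0.0049 0.0661] 0.0
tab [0.7052 0.0853 0.129 ] [0.7052 0.0853 0.129 ] 0.0
x0 0.643
railsB [0.5872 0.0871 0.054 ] [0.6962 0.0892 0.1048] 1.1
railsG [0.5891 0.0071 0.0549] [0.6978 0.0093 0.1055] 1.2
divider [0.5828 0.0459 0.0696] [0.6981 0.0487 0.1234] 1.4
cheek [0.5809 0.1273 0.0687] [0.6994 0.1303 0.1239] 1.5
stopBmark [0.5734 0.0871 0.063 ] [0.5734 0.0871 0.063 ] 0.0
stopG [0.5754 0.0056 0.0639] [0.5754 0.0056 0.0639] 0.0
tab [0.7063 0.0865 0.1272] [0.7063 0.0865 0.1272] 0.0
```

Emit:
carry_out([
  [[-0.0025,0.047,0],0,0.1],
  [[-0.0025,0.047,0],0,0.1],
  [[-0.003,0.047,0],0,0.1],
  [[-0.003,0.047,0.015],0,0.1],
  [[0,0,0.04],0,0.1],
  [[0,0,0.04],0,0.1],
  [[0,0,0.01],0,0.1],
  [[0,0,0.005],0,0.1],
  [[0,0,0],0,0.1],
], newtons=20)

```text
time: 8.12
tool_pos: [0.6295, 0.087, 0.1711]
tool_rot: [3.141, 0.002, -3.116]
contact_force: [-0.5, 0.5, -2.8]
opening: 0.0137
grip_force: 20.0
```

Emit:
carry_out([
  [[0,0,0],0,0.1],
  [[0,0,0.004],0,0.1],
  [[0,0,0.004],0,0.1],
  [[0,0,0.004],0,0.1],
  [[0,0,0],0,0.1],
], newtons=10)

```text
time: 8.75
tool_pos: [0.6278, 0.0874, 0.1574]
tool_rot: [3.141, -0.002, -3.115]
contact_force: [-4.5, 0.6, 0.4]
opening: 0.0139
grip_force: 10.0
```

Emit:
carry_out([
  [[0,0,0.004],0,0.1],
  [[0,0,0.004],0,0.1],
  [[0,0,0.004],0,0.1],
  [[0,0,0],0,0.1],
], newtons=10)

```text
time: 9.25
tool_pos: [0.6263, 0.0874, 0.1452]
tool_rot: [3.141, -0.006, -3.115]
contact_force: [-7.1, 0.2, 1.4]
opening: 0.0135
grip_force: 10.0
```

Run:
```python
from h import *
s=robot.read_camera("side"); save(s,"s1"); st,p,V=wrist()
a=s["pixels"][110:240,210:350]; a=cv2.resize(a,(420,390),interpolation=cv2.INTER_CUBIC); b=cv2.resize(p["pixels"],(380,390)); cv2.imwrite("pics/s1c.png",np.hstack([a,b])[:,:,::-1])
```

```text
(no output)
```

View pics/s1c.png

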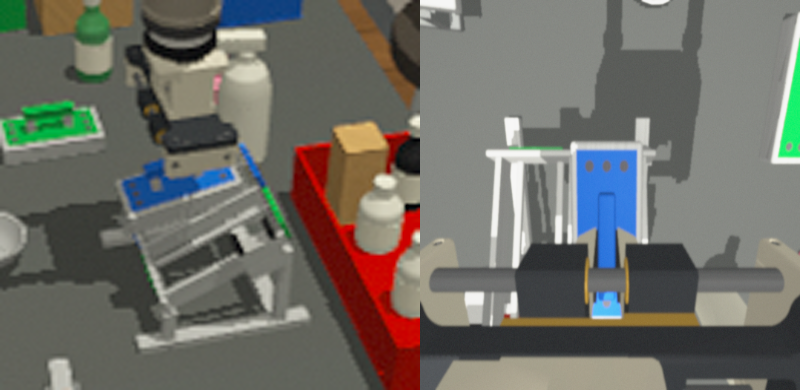

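The left half shows the blue cassette (180,185) turning in the grip onto the rails. The right half shows it lined up in the left bay, at (607,195).

Emit:
carry_out([
  [[-0.001,0,0.004],0,0.1],
  [[-0.001,0,0.004],0,0.1],
  [[-0.001,0,0.004],0,0.1],
  [[0,0,0.002],0,0.1],
  [[0,0,0],0,0.1],
], newtons=10)

```text
time: 9.98
tool_pos: [0.6331, 0.0874, 0.1347]
tool_rot: [3.141, 0.005, -3.115]
contact_force: [-4.1, 0.5, 11.8]
opening: 0.0139
grip_force: 10.0
```

Emit:
carry_out([
  [[0.004,0,0.001],0,0.1],
  [[0.004,0,0.0015],0,0.1],
  [[0.004,0,0.0015],0,0.1],
  [[0,0,0],0,0.1],
], newtons=10)

```text
time: 10.48
tool_pos: [0.6222, 0.0869, 0.1305]
tool_rot: [-3.141, 0.008, -3.115]
contact_force: [1.1, 0.2, 6.7]
opening: 0.0137
grip_force: 10.0
```

Emit:
carry_out([
  [[0.003,0,0.0014],0,0.1],
  [[0.003,0,0.0014],0,0.1],
  [[0.003,0,0.0014],0,0.1],
  [[0,0,0],0,0.1],
], newtons=10)

```text
time: 10.98
tool_pos: [0.6146, 0.0866, 0.1274]
tool_rot: [-3.141, 0.012, -3.115]
contact_force: [3.3, 0.0, 11.2]
opening: 0.0138
grip_force: 10.0
```

Emit:
carry_out([
  [[0.003,0,0.0005],0,0.1],
  [[0.003,0,0.0005],0,0.1],
  [[0,0,0],0,0.1],
], newtons=10)

```text
time: 11.35
tool_pos: [0.6073, 0.0864, 0.1249]
tool_rot: [-3.141, 0.008, -3.115]
contact_force: [2.8, 0.6, 5.3]
opening: 0.0136
grip_force: 10.0
```

Run:
```python
from h import *
s=robot.read_camera("side"); st,p,V=wrist()
a=cv2.resize(s["pixels"][130:230,225:325],(400,400),interpolation=cv2.INTER_CUBIC); b=cv2.resize(p["pixels"][110:310,270-130:270+130],(400,308),interpolation=cv2.INTER_CUBIC); b=np.vstack([b,np.zeros((92,400,3),np.uint8)]); cv2.imwrite("pics/s2c.png",np.hstack([a,b])[:,:,::-1])
```

```text
(no output)
```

View pics/s2c.png

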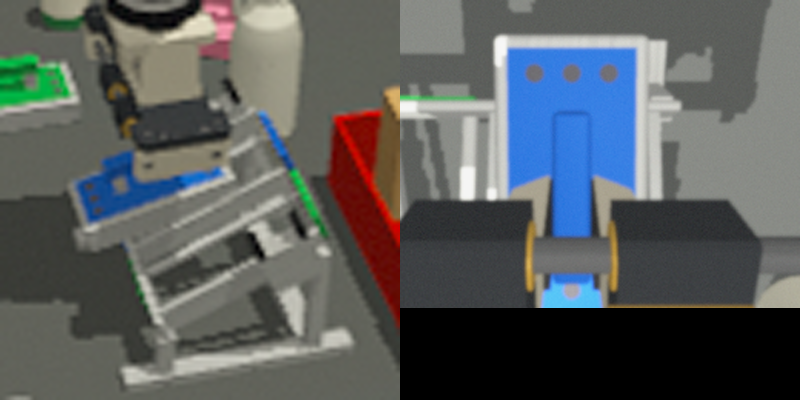

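The pictures show the near edge of the blue cassette sticking out over the foot stop: left half (80,210), right half edge row 40 against stop row 105. I landed too low on the slope, so I'll lift it, shift up the slope and press again, checking the pitch numerically from the wrist view.

Emit:
carry_out([
  [[0,0,-0.015],0,0.1],
  [[-0.005,0,-0.02],0,0.1],
  [[-0.02,0,0],0,0.1],
  [[0,0,0],0,0.1],
  [[0,0,0],0,0.1],
], newtons=15)

```text
time: 12.08
tool_pos: [0.6289, 0.0872, 0.1571]
tool_rot: [3.142, -0.002, -3.115]
contact_force: [-0.7, 0.1, -3.4]
opening: 0.0141
grip_force: 15.0
```

```bash
cat >> h.py <<'E'
def pitch(color,dz=.001):
    st,p,V=wrist(); lo,hi=((95,80,40),(135,255,255)) if color=="blue" else ((45,80,40),(80,255,255))
    hsv=cv2.cvtColor(p["pixels"],cv2.COLOR_RGB2HSV); m=cv2.inRange(hsv,lo,hi)[:, 235:275]
    n,l,s,_=cv2.connectedComponentsWithStats(m); i=1+np.argmax(s[1:,4]); r=s[i,1]
    T=st["tool_pos"]; yaw=st["tool_rot"][2]; f=-np.array([np.cos(yaw),np.sin(yaw),0])
    def row(th,sl=0):
        c,q=np.cos(th),np.sin(th); bx,bz=-.0575+sl,-.025
        X=T-[0,0,dz]+f*(bx*c-bz*q)+np.array([0,0,bx*q+bz*c]); return proj(p,X,V)[1]
    th=np.radians(np.arange(-10,40)); R=[row(a) for a in th]
    print("t",st["time"],"tcp",np.round(T,4),"F",np.round(st["contact_force"],1),"edge row",r,"pitch deg",np.degrees(np.interp(r,R,th)) if R[1]>R[0] else np.degrees(np.interp(-r,-np.array(R),th)), "rows",np.round(R[::10]))
E
python3 -c "
from h import *
pitch('blue')"
```

```text
t 12.075 tcp [0.6289 0.0872 0.1571] F [-0.7  0.1 -3.4] edge row 141 pitch deg -10.0 rows [146. 150. 155. 163. 172.]
```

Emit:
carry_out([
  [[-0.013,0,0],0,0.1],
  [[0,0,0],0,0.1],
  [[0.001,0,0.004],0,0.1],
  [[0.001,0,0.004],0,0.1],
  [[0.002,0,0.004],0,0.1],
  [[0,0,0],0,0.1],
], newtons=10)

```text
time: 12.88
tool_pos: [0.6382, 0.0874, 0.1451]
tool_rot: [3.141, -0.001, -3.115]
contact_force: [0.2, -0.0, -2.9]
opening: 0.014
grip_force: 10.0
```

```bash
cat >> h.py <<'E'
def pose2(color,save_as=None):
    # pitch + slip from lid near edge row, handle near-end row (brighter/darker step), widths
    st,p,V=wrist(save_as); lo,hi=((95,80,40),(135,255,255)) if color=="blue" else ((45,80,40),(80,255,255))
    m=cv2.inRange(cv2.cvtColor(p["pixels"],cv2.COLOR_RGB2HSV),lo,hi); g=cv2.GaussianBlur(cv2.cvtColor(p["pixels"],cv2.COLOR_RGB2GRAY),(3,3),0)
    r=int(np.where(m[100:230,245:266].mean(1)>128)[0][0])+100; w=np.where(m[r+3]>0)[0]
    col=g[r:240,250:262].astype(float).mean(1); d=np.abs(np.diff(col)); k=np.argsort(d)[::-1][:5]
    print("t",round(st["time"],2),"tcp",np.round(st["tool_pos"],4),"F",np.round(st["contact_force"],1),"lid row",r,"cols",w.min(),w.max(),"steps",sorted((int(r+i),round(d[i],1)) for i in k))
    st_rows=[r for r in range(110,230)]
E
python3 -c "
from h import *
pose2('blue','w3')"
```

```text
t 12.88 tcp [0.6382 0.0874 0.1451] F [ 0.2 -0.  -2.9] lid row 140 cols 210 293 steps [(140, np.float64(25.2)), (141, np.float64(12.8)), (180, np.float64(7.8)), (181, np.float64(8.3)), (184, np.float64(7.2))]
```

Emit:
carry_out([
  [[0.001,0,0.003],0,0.1],
  [[0.001,0,0.003],0,0.1],
  [[0,0,0.003],0,0.1],
  [[0,0,0],0,0.1],
], newtons=10)

```text
time: 13.42
tool_pos: [0.6356, 0.0874, 0.1362]
tool_rot: [3.142, -0.003, -3.115]
contact_force: [-5.4, -0.1, -0.8]
opening: 0.0136
grip_force: 10.0
```

Run:
```python
from h import *
pose2('blue')
s=robot.read_camera("side"); st,p,V=wrist()
a=cv2.resize(s["pixels"][130:230,225:325],(400,400),interpolation=cv2.INTER_CUBIC); b=cv2.resize(p["pixels"][110:310,270-130:270+130],(400,308),interpolation=cv2.INTER_CUBIC); b=np.vstack([b,np.zeros((92,400,3),np.uint8)]); cv2.imwrite("pics/s3c.png",np.hstack([a,b])[:,:,::-1])
```

```text
t 13.43 tcp [0.6356 0.0874 0.1362] F [-5.4 -0.1 -0.8] lid row 142 cols 210 292 steps [(142, np.float64(25.3)), (143, np.float64(12.4)), (179, np.float64(5.4)), (180, np.float64(6.7)), (183, np.float64(5.8))]
```

View pics/s3c.png

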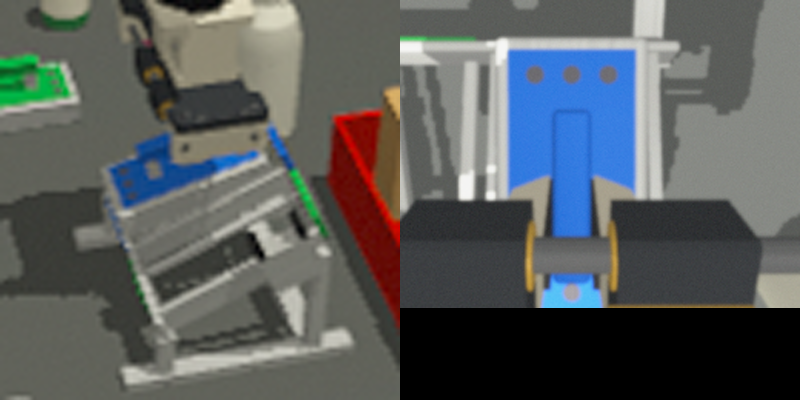

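The left half shows the blue cassette nearly parallel to the rails, with its near end at (105,180) at the stop. The right half shows its near edge on row 40, level with the stop line, so I'll lower it further.

Emit:
carry_out([
  [[0,0,0.003],0,0.1],
  [[0,0,0.003],0,0.1],
  [[0,0,0],0,0.1],
], newtons=10)

```text
time: 13.95
tool_pos: [0.6377, 0.0874, 0.1334]
tool_rot: [-3.142, 0.004, -3.115]
contact_force: [-5.9, -0.0, 11.9]
opening: 0.0138
grip_force: 13.2
```

```bash
python3 -c "
from h import *
pose2('blue')"
```

```text
t 13.95 tcp [0.6377 0.0874 0.1334] F [-5.9 -0.  11.9] lid row 141 cols 210 293 steps [(141, np.float64(19.6)), (142, np.float64(7.4)), (177, np.float64(4.9)), (178, np.float64(6.8)), (181, np.float64(5.8))]
```

```bash
cat >> h.py <<'E'
def fit(color,y,yaw=.0235,box=(225,120,330,240)):
    """fit cassette x,z,pitch (deg) from lid corners seen in side+wrist masks: lid near-edge corners"""
    from scipy.optimize import least_squares
    s=robot.read_camera("side"); st,p,V=wrist(); Vs=cams(s)
    lo,hi=((95,80,40),(135,255,255)) if color=="blue" else ((45,80,40),(80,255,255))
    def mk(q,b):
        m=cv2.inRange(cv2.cvtColor(q["pixels"],cv2.COLOR_RGB2HSV),lo,hi); M=np.zeros_like(m); x0,y0,x1,y1=b; M[y0:y1,x0:x1]=m[y0:y1,x0:x1]; 
        n,l,t,_=cv2.connectedComponentsWithStats(M); return (l==1+np.argmax(t[1:,4])).astype(np.uint8)
    ms,mw=mk(s,box),mk(p,(190,90,310,185))
    ps=np.argwhere(ms)[:,::-1].astype(float); pw=np.argwhere(mw)[:,::-1].astype(float)
    a=np.array
    # side: near edge corners = extreme left, extreme lower-left ; wrist: near-left, near-right
    sl=ps[np.argmin(ps@a([1,.3]))]; sb=ps[np.argmin(ps@a([.6,-1]))]
    wl=pw[np.argmin(pw@a([1,1]))]; wr=pw[np.argmin(pw@a([-1,1]))]+[1,0]
    c,q=np.cos(yaw),np.sin(yaw); Rz=Ro.from_euler('z',yaw)
    def pts(v):
        x,z,th=v; R=Rz*Ro.from_euler('y',-th)
        return [R.apply([-.0575,sy*.0275,.013])+[x,y,z] for sy in(1,-1)]
    def res(v,full=False):
        L,Rr=pts(v); r=np.r_[proj(s,L,Vs)-sl,proj(s,Rr,Vs)-sb,proj(p,L,V)-wr,proj(p,Rr,V)-wl]
        return r
    f=least_squares(res,[.63,.092,.4]); print("fit x,z",f.x[:2].round(4),"pitch",np.degrees(f.x[2]).round(1),"res",f.fun.round(1),"corners",sl,sb,wl,wr)
E
python3 -c "
from h import *
fit('blue',.0872)"
```

```text
fit x,z [0.5896 0.1543] pitch 89.7 res [-0.8 -0.6  0.   0.7 -0.   0.2  0.  -0. ] corners [253. 172.] [256. 181.] [210. 141.] [294. 141.]
```

Numbers say the near lid edge is at (0.577, 0.097), about 13 mm above its seated height, so the cassette is still perched on the stop. It must go about 10 mm further up the slope.

Emit:
carry_out([
  [[-0.002,0,-0.008],0,0.1],
  [[-0.009,0,-0.005],0,0.1],
  [[0,0,0],0,0.1],
  [[0,0,0.004],0,0.1],
  [[0,0,0.003],0,0.1],
  [[0,0,0],0,0.1],
], newtons=10)

```text
time: 14.85
tool_pos: [0.6472, 0.0877, 0.1364]
tool_rot: [3.142, -0.002, -3.115]
contact_force: [-6.7, 0.2, 0.8]
opening: 0.0138
grip_force: 14.0
```

```bash
cat >> h.py <<'E'
def edge(color,**k):
    """triangulate near lid corners from side+wrist"""
    import io,contextlib,re
    s=robot.read_camera("side"); st,p,V=wrist(); Vs=cams(s); a=np.array
    lo,hi=((95,80,40),(135,255,255)) if color=="blue" else ((45,80,40),(80,255,255))
    def mk(q,b):
        m=cv2.inRange(cv2.cvtColor(q["pixels"],cv2.COLOR_RGB2HSV),lo,hi); M=np.zeros_like(m); x0,y0,x1,y1=b; M[y0:y1,x0:x1]=m[y0:y1,x0:x1]
        n,l,t,_=cv2.connectedComponentsWithStats(M); return np.argwhere(l==1+np.argmax(t[1:,4]))[:,::-1].astype(float)
    ps,pw=mk(s,k.get("sbox",(225,120,330,240))),mk(p,(190,90,320,195))
    sl=ps[np.argmin(ps@a([1,.3]))]; sb=ps[np.argmin(ps@a([.6,-1]))]
    wl=pw[np.argmin(pw@a([1,1]))]; wr=pw[np.argmin(pw@a([-1,1]))]+[1,0]
    L,e1=tri([ray(s,sl,Vs),ray(p,wr,V)]); R,e2=tri([ray(s,sb,Vs),ray(p,wl,V)]); M=(L+R)/2
    piv=st["tool_pos"]-[0,0,.001]; v=piv-M; d=np.hypot(v[0],v[2]); A=np.sqrt(max(d*d-.025**2,0))
    print("t",round(st["time"],2),"tcp",st["tool_pos"].round(4),"F",st["contact_force"].round(1),"edge",M.round(4),"L",L.round(4),"R",R.round(4),"err",round(e1[0],4),round(e2[0],4),"slip",round(A-.0575,4),"pitch",np.degrees(np.arctan2(v[2],v[0])-np.arctan2(.025,A)).__neg__().round(1), "corners",sl,sb,wl,wr)
E
python3 -c "
from h import *
edge('blue')"
```

```text
t 14.9 tcp [0.6472 0.0877 0.1364] F [-6.9  0.8  0.7] edge [0.5862 0.0876 0.0947] L [0.5856 0.1153 0.0919] R [0.5867 0.0598 0.0975] err 0.0001 0.0002 slip 0.0115 pitch -13.8 corners [255. 172.] [259. 181.] [211. 141.] [293. 141.]
```

Emit:
carry_out([
  [[0,0,0.003],0,0.1],
  [[0,0,0.003],0,0.1],
  [[0,0,0],0,0.1],
], newtons=8)

```text
time: 15.32
tool_pos: [0.6467, 0.0877, 0.1304]
tool_rot: [3.142, -0.003, -3.115]
contact_force: [-7.6, -1.1, 1.3]
opening: 0.0142
grip_force: 12.6
```

```bash
python3 -c "
from h import *
edge('blue')"
```

```text
t 15.38 tcp [0.6467 0.0877 0.1304] F [-6.9  0.4  1.8] edge [0.589  0.0876 0.0811] L [0.5885 0.1151 0.0784] R [0.5896 0.06   0.0839] err 0.0004 0.0007 slip 0.0134 pitch -20.5 corners [256. 175.] [260. 184.] [213. 144.] [291. 144.]
```

Emit:
carry_out([
  [[0,0,0.003],0,0.1],
  [[0,0,0],0,0.1],
], newtons=8)

```text
time: 15.68
tool_pos: [0.647, 0.0877, 0.1301]
tool_rot: [-3.141, -0.001, -3.115]
contact_force: [-12.4, -1.0, 15.9]
opening: 0.0137
grip_force: 17.0
```

```bash
python3 -c "
from h import *
edge('blue')"
```

```text
t 15.72 tcp [0.6471 0.0877 0.1301] F [-13.7  -0.1  15.7] edge [0.5889 0.0875 0.0812] L [0.5883 0.115  0.0786] R [0.5894 0.06   0.0838] err 0.0006 0.0009 slip 0.0136 pitch -20.1 corners [256. 175.] [260. 184.] [213. 143.] [291. 143.]
```

Emit:
carry_out([
  [[0.001,0,-0.002],0,0.1],
  [[0.003,0,0.001],0,0.1],
  [[0.003,0,0.001],0,0.1],
  [[0,0,0],0,0.1],
], newtons=12)

```text
time: 16.27
tool_pos: [0.6405, 0.0874, 0.1272]
tool_rot: [3.142, -0.001, -3.115]
contact_force: [-0.5, -0.5, -0.1]
opening: 0.0138
grip_force: 19.9
```

```bash
python3 -c "
from h import *
edge('blue')"
```

```text
t 16.32 tcp [0.6405 0.0874 0.1272] F [-0.6 -0.  -0.8] edge [0.5822 0.0873 0.0783] L [0.5815 0.1148 0.0756] R [0.5828 0.0598 0.0809] err 0.0003 0.0008 slip 0.0137 pitch -20.0 corners [254. 176.] [258. 185.] [213. 143.] [291. 143.]
```

Emit:
carry_out([
  [[0.003,0,0.0013],0,0.1],
  [[0.003,0,0.0013],0,0.1],
  [[0,0,0],0,0.1],
], newtons=12)

```text
time: 16.75
tool_pos: [0.6389, 0.0874, 0.128]
tool_rot: [3.141, 0.012, -3.116]
contact_force: [8.5, 0.8, 6.1]
opening: 0.0138
grip_force: 19.4
```

```bash
python3 -c "
from h import *
edge('blue')"
```

```text
t 16.8 tcp [0.639  0.0874 0.128 ] F [9.5 0.2 6.2] edge [0.5812 0.0871 0.0788] L [0.5815 0.1148 0.0756] R [0.5809 0.0594 0.082 ] err 0.0004 0.0008 slip 0.0135 pitch -20.4 corners [254. 176.] [257. 185.] [212. 144.] [291. 144.]
```

Emit:
carry_out([
  [[-0.003,0,-0.001],0,0.1],
  [[0,0,0],0,0.25],
  [[0,0,0],0,0.4],
  [[0,0,0],0,0.4],
  [[0,0,0],0,0.4],
  [[0,0,-0.02],0,0.4],
  [[0,0,-0.05],0,0.4],
  [[0,0,-0.05],0,0.5],
  [[0.022,0.051,0],0,0.6],
  [[0.022,0.051,0],0,0.6],
  [[0.022,0.051,0],0,0.6],
  [[0.022,0.051,0],0,0.6],
  [[0.022,0.05,0],0,0.6],
  [[0,0,0],0,0.6],
  [[0,0,0],0,0.6],
])

```text
time: 18.73
tool_pos: [0.5209, 0.338, 0.2453]
tool_rot: [-3.14, -0.001, -3.115]
contact_force: [0.5, 0.1, 0.5]
opening: 0.0553
grip_force: 0.0
```

Run:
```python
from h import *
st,p,V=wrist("w4"); print(st["tool_pos"],st["tool_rot"])
r=rect(p,V,(45,80,40),(80,255,255),.026,"green lid")
print([(d["at"],d["p"],atz(p,d["at"],V,.013).round(4)) for d in robot.tip_of(p,"green_cassette_centre")], delta(st,[*r[0],.052]))
cv2.imwrite("pics/w4b.png",np.hstack([cv2.resize(robot.read_camera("side")["pixels"][120:240,215:325],(366,400),interpolation=cv2.INTER_CUBIC),cv2.resize(p["pixels"],(434,400))])[:,:,::-1])
```

```text
[0.52088201 0.33798223 0.24525128] [-3.14047476e+00 -1.12266325e-03 -3.11477538e+00]
green lid [441, 83, 71, 124, 7058] c [0.488  0.6414] size [0.1838 0.0943] ang 17.7
[([215.4, 12.8], 0.96, array([0.3276, 0.2898, 0.013 ])), ([293.3, 301.5], 0.95, array([0.7448, 0.4152, 0.013 ])), ([251.0, 169.7], 0.73, array([0.5206, 0.3381, 0.013 ]))] [0.0246 0.3044 0.1929]
```

View pics/w4b.png

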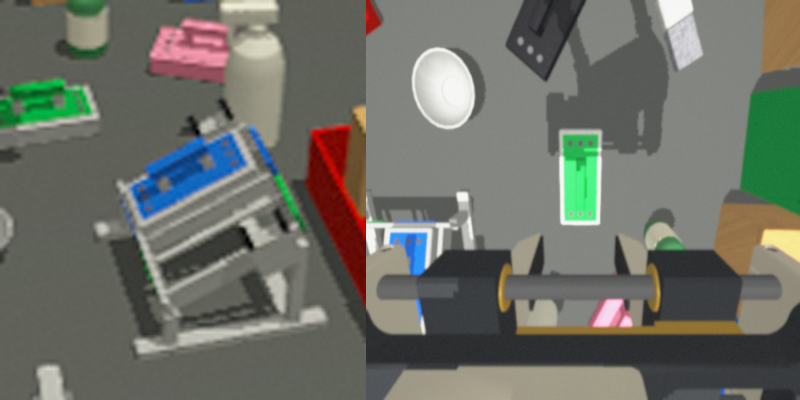

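The left half shows the blue cassette flat in the left bay against the stop, handle up. The right half shows the green cassette at (580,177), with the black one above and the green box at right as distractors.

Run:
```python
from h import *
st,p,V=wrist()
r=rect(p,V,(45,60,40),(85,255,255),.026,"green lid",(215,110,290,225)); print(delta(st,[*r[0],.052]))
```

```text
green lid [232, 128, 43, 83, 3209] c [0.5206 0.34  ] size [0.1156 0.0558] ang 1.4
[0.001  0.0031 0.1937]
```

Emit:
carry_out([
  [[-0.0097,0.0025,0.05],0,0.6],
  [[0,0,0.05],0,0.6],
  [[0,0,0.05],0,0.6],
  [[0,0,0.026],0,0.6],
  [[0,0,0.0165],0,0.6],
  [[0,0,0],0,0.6],
  [[0,0,0],0,0.1],
  [[0,0,0],0,0.1],
  [[0,0,0],0,0.1],
  [[0,0,0],0,0.1],
  [[0,0,-0.01],0,0.1],
  [[0,0,-0.04],0,0.1],
  [[0,0,-0.05],0,0.1],
  [[0,0,-0.05],0,0.1],
  [[0,0,-0.05],0,0.1],
  [[0,0,0],0,0.1],
], newtons=20)

```text
time: 20.92
tool_pos: [0.5322, 0.342, 0.2587]
tool_rot: [3.138, 0.009, -3.115]
contact_force: [0.5, 0.4, -3.2]
opening: 0.014
grip_force: 20.0
```

Emit:
carry_out([
  [[-0.0148,-0.0483,0],0,0.1],
  [[-0.0148,-0.0483,0],0,0.1],
  [[-0.0148,-0.0483,0],0,0.1],
  [[-0.0148,-0.0483,0],0,0.1],
  [[-0.0148,-0.0483,0],0,0.1],
  [[-0.0148,-0.0483,0],0,0.1],
  [[-0.0151,-0.0486,0],0,0.1],
  [[0,0,0],0,0.1],
  [[0,0,0.04],0,0.1],
  [[0,0,0.03],0,0.1],
  [[0,0,0.01],0,0.1],
  [[0,0,0],0,0.1],
], newtons=20)

```text
time: 22.42
tool_pos: [0.6431, 0.0063, 0.1729]
tool_rot: [3.141, -0.002, -3.115]
contact_force: [-0.3, -0.1, -2.9]
opening: 0.0139
grip_force: 20.0
```

```bash
python3 -c "
from h import *
edge('green',sbox=(235,120,296,230))"
```

```text
t 22.48 tcp [0.6437 0.0061 0.174 ] F [ 0.3 -0.2 -3.6] edge [0.5777 0.0054 0.1399] L [0.5774 0.0333 0.1373] R [ 0.578  -0.0225  0.1425] err 0.0004 0.0 slip 0.012 pitch -6.8 corners [258. 177.] [262. 187.] [208. 134.] [295. 134.]
```

Emit:
carry_out([
  [[0,0,0.004],0,0.1],
  [[0,0,0.005],0,0.1],
  [[0,0,0.005],0,0.1],
  [[0,0,0.004],0,0.1],
  [[0,0,0.004],0,0.1],
  [[0,0,0],0,0.1],
], newtons=8)

```text
time: 23.28
tool_pos: [0.6412, 0.0054, 0.151]
tool_rot: [3.142, -0.006, -3.115]
contact_force: [-9.0, -1.3, 2.0]
opening: 0.0141
grip_force: 8.0
```

```bash
python3 -c "
from h import *
edge('green',sbox=(235,120,296,230))"
```

```text
t 23.32 tcp [0.6417 0.0055 0.1511] F [-5.8 -0.9  2.5] edge [0.5753 0.0056 0.1095] L [0.575  0.0331 0.1049] R [ 0.5756 -0.0219  0.1141] err 0.0005 0.0006 slip 0.0162 pitch -12.7 corners [257. 185.] [261. 194.] [211. 134.] [293. 134.]
```

Emit:
carry_out([
  [[-0.006,0,-0.004],0,0.1],
  [[-0.007,0,-0.002],0,0.1],
  [[0,0,0],0,0.1],
  [[0,0,0.004],0,0.1],
  [[0,0,0.004],0,0.1],
  [[0,0,0],0,0.1],
], newtons=10)

```text
time: 24.12
tool_pos: [0.6545, 0.0059, 0.1493]
tool_rot: [3.141, -0.005, -3.115]
contact_force: [-11.1, -0.9, 3.6]
opening: 0.0138
grip_force: 10.0
```

```bash
python3 -c "
from h import *
edge('green',sbox=(235,120,296,230))"
```

```text
t 24.18 tcp [0.655  0.006  0.1494] F [-9.1 -0.2  3.6] edge [0.586  0.0055 0.1054] L [0.5864 0.0324 0.1032] R [ 0.5856 -0.0213  0.1075] err 0.001 0.001 slip 0.0199 pitch -14.1 corners [261. 185.] [264. 195.] [212. 129.] [292. 129.]
```

Emit:
carry_out([
  [[0.001,0,0.004],0,0.1],
  [[0.001,0,0.004],0,0.1],
  [[0,0,0],0,0.1],
], newtons=10)

```text
time: 24.6
tool_pos: [0.6531, 0.0059, 0.1411]
tool_rot: [3.141, -0.004, -3.115]
contact_force: [-5.4, 0.4, -0.2]
opening: 0.0139
grip_force: 10.0
```

```bash
python3 -c "
from h import *
edge('green',sbox=(235,120,296,230))"
```

```text
t 24.65 tcp [0.6536 0.0059 0.1413] F [-4.6  0.6  0.4] edge [0.5891 0.0055 0.0878] L [0.5894 0.0318 0.0861] R [ 0.5887 -0.0208  0.0895] err 0.0012 0.0006 slip 0.0218 pitch -21.6 corners [262. 189.] [265. 199.] [215. 134.] [289. 134.]
```

Emit:
carry_out([
  [[0.0005,0,0.003],0,0.1],
  [[0,0,0.002],0,0.1],
  [[0,0,0],0,0.1],
], newtons=10)

```text
time: 25.08
tool_pos: [0.6543, 0.0059, 0.1386]
tool_rot: [-3.141, 0.002, -3.115]
contact_force: [-7.9, 0.4, 9.6]
opening: 0.014
grip_force: 10.0
```

```bash
python3 -c "
from h import *
edge('green',sbox=(235,120,296,230))"
```

```text
t 25.12 tcp [0.6543 0.0059 0.1386] F [-6.8 -0.   9.7] edge [0.5906 0.0052 0.0835] L [0.59   0.0321 0.0815] R [ 0.5911 -0.0217  0.0855] err 0.0007 0.0 slip 0.0223 pitch -22.9 corners [262. 190.] [266. 200.] [214. 135.] [289. 134.]
```

Emit:
carry_out([
  [[0.002,0,-0.001],0,0.1],
  [[0.003,0,0.0012],0,0.1],
  [[0.003,0,0.0013],0,0.1],
  [[0.002,0,0.001],0,0.1],
  [[0,0,0],0,0.1],
], newtons=14)

```text
time: 25.8
tool_pos: [0.647, 0.0056, 0.1361]
tool_rot: [-3.141, 0.009, -3.116]
contact_force: [7.9, 1.4, 3.8]
opening: 0.0138
grip_force: 14.0
```

```bash
python3 -c "
from h import *
edge('green',sbox=(235,120,296,230))"
```

```text
t 25.85 tcp [0.647  0.0056 0.1361] F [7.7 1.4 4.2] edge [0.584  0.0054 0.0803] L [0.5837 0.0327 0.0779] R [ 0.5844 -0.022   0.0828] err 0.0005 0.0003 slip 0.0221 pitch -23.5 corners [260. 191.] [264. 201.] [214. 135.] [290. 135.]
```

Emit:
carry_out([
  [[-0.002,0,-0.001],0,0.1],
  [[0,0,0],0,0.25],
  [[0,0,0],0,0.35],
  [[0,0,0],0,0.35],
  [[0,0,0],0,0.35],
  [[0,0,-0.02],0,0.35],
  [[0,0,-0.05],0,0.35],
  [[0,0,-0.05],0,0.35],
  [[0.039,-0.0362,0],0,0.85],
  [[0.039,-0.0362,0],0,0.85],
  [[0.039,-0.0362,0],0,0.85],
  [[0.039,-0.0362,0],0,0.85],
  [[0.039,-0.0362,0],0.087,0.85],
  [[0,0,0],0,0.85],
  [[0,0,0],0,0.85],
])

```text
time: 27.78
tool_pos: [0.4561, -0.1803, 0.2552]
tool_rot: [3.141, 0.001, 3.081]
contact_force: [-0.4, -0.2, 0.2]
opening: 0.0783
grip_force: 0.0
```

Run:
```python
from h import *
st,p,V=wrist("w5"); print(st["tool_pos"],st["tool_rot"])
r=rect(p,V,(5,130,90),(20,255,255),.076,"grip plate top",(180,90,330,240))
b=rect(p,V,(0,0,150),(180,50,255),.042,"bar",(120,90,400,240))
print([(d["at"],d["p"],atz(p,d["at"],V,.036).round(4)) for d in robot.tip_of(p,"bar_centre")])
t=robot.read_camera("top"); Vt=cams(t)
for c,lo,hi in(("b",(95,80,40),(135,255,255)),("g",(45,80,40),(80,255,255))): rect(t,Vt,lo,hi,.11,c,(210,135,275,190))
```

```text
[ 0.45607572 -0.18030774  0.25517471] [3.14141610e+00 8.62315111e-04 3.08064679e+00]
grip plate top [234, 170, 37, 5, 179] c [ 0.4477 -0.1782] size [0.0444 0.005 ] ang 86.5
bar [178, 159, 149, 27, 2201] c [ 0.4557 -0.1784] size [0.2018 0.035 ] ang 87.1
[([250.3, 173.1], 0.89, array([ 0.4581, -0.181 ,  0.036 ]))]
b [223, 153, 16, 33, 486] c [0.6343 0.0858] size [0.0539 0.1183] ang 89.9
g [246, 153, 15, 31, 454] c [0.6368 0.0047] size [0.0508 0.1111] ang 89.3
```

Emit:
carry_out([
  [[-0.001,0.002,0.05],0,0.85],
  [[0,0,0.05],0,0.85],
  [[0,0,0.05],0,0.85],
  [[0,0,0.025],0,0.85],
  [[0,0,0.015],0,0.85],
  [[0,0,0],0,0.85],
  [[0,0,0],0,0.4],
  [[0,0,0],0,0.4],
  [[0,0,0],0,0.4],
  [[0,0,0],0,0.4],
  [[0,0,0],0,0.4],
], newtons=15)

```text
time: 29.3
tool_pos: [0.4572, -0.1786, 0.0655]
tool_rot: [-3.141, 0.001, 3.081]
contact_force: [-0.5, 1.0, 5.6]
opening: 0.05
grip_force: 15.0
```

Emit:
carry_out([
  [[0,0,-0.008],0,0.4],
  [[0,0,-0.02],0,0.4],
  [[0,0,-0.05],0,0.4],
  [[0,0,-0.05],0,0.4],
  [[0,0,-0.05],0,0.4],
  [[0,0,-0.03],0,0.4],
  [[0,0,0],0,0.4],
  [[0,0,0],0,0.4],
], newtons=20)

```text
time: 30.3
tool_pos: [0.4562, -0.178, 0.2715]
tool_rot: [3.14, -0.002, 3.081]
contact_force: [-0.1, -0.5, -2.1]
opening: 0.0496
grip_force: 20.0
```

Run:
```python
from h import *
p=robot.read_camera("wrist"); st={"tool_pos":np.array([0.62242771,-0.10163257,0.27959223]),"tool_rot":[3.14146348,-5.5e-4,-3.11834125]}
V=cams(p,st); a=np.radians(25); n=np.array([-np.sin(a),0,np.cos(a)]); u=np.array([np.cos(a),0,np.sin(a)]); O=np.array([.644,.0455,.08])
img=cv2.imread("pics/w2.png")
print("cols x=430..455 gray rows 205..260:"); print({c:cv2.cvtColor(img,cv2.COLOR_BGR2GRAY)[208:256:2,c].tolist() for c in(440,444,448)})
for row in(212,217,231,242,245):
    for h in(.030,.046):
        o,d=ray(p,(445,row),V); X=o+d*(n@(O+h*n-o))/(n@d); print(row,h,"s",round((X-O)@u,4),"y",round(X[1],4))
t=robot.read_camera("top"); s=robot.read_camera("side"); Vt,Vs=cams(t),cams(s)
A,B=robot.tip_of(t,"bar_seat"),robot.tip_of(s,"bar_seat"); print([(d["at"],d["p"]) for d in A],[(d["at"],d["p"]) for d in B])
for d in A:
    for q in(.125,.135): print("top",atz(t,d["at"],Vt,q).round(4))
    for e in B: print(tri([ray(t,d["at"],Vt),ray(s,e["at"],Vs)]))
print("pred seat px",proj(t,O+.048*u+.036*n,Vt),proj(s,O+.048*u+.036*n,Vs))
for n_,q in(("top",t),("side",s)):
    for nm in("bay_blue","bay_green"): print(n_,nm,[(d["at"],round(d["p"],2)) for d in robot.tip_of(q,nm)])
im=cv2.resize(s["pixels"][135:225,235:335],(400,360),interpolation=cv2.INTER_CUBIC); im2=cv2.resize(img[190:280,400:500][:,:,::-1],(400,360),interpolation=cv2.INTER_CUBIC)
cv2.imwrite("pics/saddle.png",np.hstack([im,im2])[:,:,::-1])
```

```text
cols x=430..455 gray rows 205..260:
{440: [128, 112, 53, 40, 88, 211, 236, 236, 235, 231, 225, 220, 205, 198, 186, 170, 151, 120, 117, 124, 134, 135, 131, 128], 444: [128, 103, 42, 29, 86, 216, 240, 240, 241, 240, 241, 228, 188, 184, 184, 183, 158, 67, 36, 52, 128, 170, 171, 164], 448: [128, 100, 54, 46, 93, 217, 239, 240, 241, 241, 240, 228, 186, 186, 184, 184, 158, 70, 29, 43, 116, 165, 171, 173]}
212 0.03 s 0.0253 y 0.1362
212 0.046 s 0.0265 y 0.1242
217 0.03 s 0.0314 y 0.1357
217 0.046 s 0.0323 y 0.1238
231 0.03 s 0.0483 y 0.1344
231 0.046 s 0.0484 y 0.1225
242 0.03 s 0.0614 y 0.1334
242 0.046 s 0.0608 y 0.1216
245 0.03 s 0.0649 y 0.1331
245 0.046 s 0.0642 y 0.1213
[([241.0, 158.6], 0.69), ([239.4, 170.7], 0.61)] [([282.6, 167.2], 0.87)]
top [0.6678 0.0475 0.125 ]
top [0.6651 0.0473 0.135 ]
(array([0.66089687, 0.04704885, 0.15145603]), [np.float64(0.00025400564712383343), np.float64(0.0002540056471237237)])
top [0.6235 0.0536 0.125 ]
top [0.6211 0.0534 0.135 ]
(array([0.64077665, 0.05107263, 0.14515155]), [np.float64(0.021583554438978008), np.float64(0.021583554438977994)])
pred seat px [241.50371199 156.78756128] [285.88106105 171.57308513]
top bay_blue [([231.6, 165.0], 0.94)]
top bay_green [([256.4, 165.4], 0.83)]
side bay_blue [([275.6, 203.1], 0.49)]
side bay_green [([278.3, 189.2], 0.64)]
```

View pics/saddle.png

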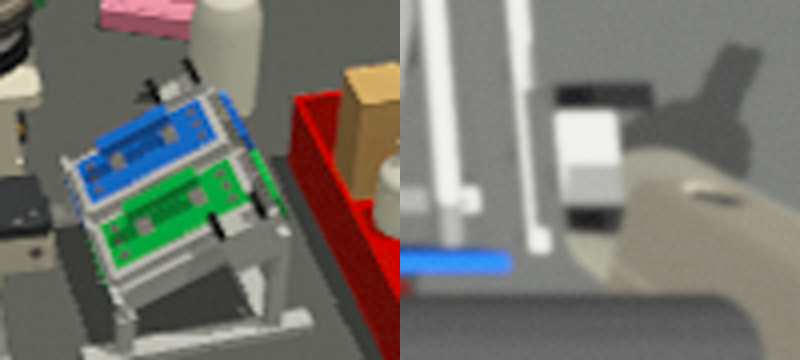

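The left half shows both cassettes flat in their own bays, with the black saddle prongs at (217,225) and (262,203). The right half shows the left saddle's walls at rows 95 and 218, with a 28 mm gap centred about 46 mm up the slope. I'll regrip the bar 6 mm higher and 3 mm up the slope so that the fingertips clear the handles.

Emit:
carry_out([
  [[0,0,0.06],0,0.4],
  [[0,0,0.06],0,0.4],
  [[0,0,0.05],0,0.4],
  [[0,0,0.02],0,0.4],
  [[0,0,0.01],0,0.4],
  [[0,0,0.007],0,0.4],
  [[0,0,0],0,0.4],
])

```text
time: 31.62
tool_pos: [0.4573, -0.1786, 0.0664]
tool_rot: [-3.141, 0.001, 3.081]
contact_force: [-0.2, -0.9, -1.0]
opening: 0.0497
grip_force: 20.0
```

Emit:
carry_out([
  [[0,0,0],0,0.75],
  [[0,0,0],0,0.75],
  [[0,0,0],0,0.75],
  [[-0.003,0,-0.006],0,0.75],
  [[0,0,0],0,0.75],
  [[0,0,0],0,0.4],
  [[0,0,0],0,0.4],
  [[0,0,0],0,0.4],
  [[0,0,0],0,0.4],
], newtons=15)

```text
time: 32.75
tool_pos: [0.4598, -0.1785, 0.0718]
tool_rot: [3.141, -0.0, 3.081]
contact_force: [-1.1, -0.3, -1.3]
opening: 0.0498
grip_force: 15.0
```

Emit:
carry_out([
  [[0,0,-0.01],0,0.4],
  [[0,0,-0.05],0,0.4],
  [[0,0,-0.05],0,0.4],
  [[0,0,-0.05],0,0.4],
  [[0,0,-0.03],0,0.4],
  [[-0.0316,0.0395,0],0,0.4],
  [[-0.0316,0.0395,0],0,0.4],
  [[-0.0316,0.0395,0],0,0.4],
  [[-0.0316,0.0395,0],0,0.4],
  [[-0.0316,0.0395,0],0,0.4],
  [[-0.0316,0.0395,0],0,0.4],
  [[0,0,0],-0.085,0.4],
  [[0,0,0.03],0,0.4],
  [[0,0,0],0,0.4],
  [[0,0,0],0,0.4],
], newtons=20)

```text
time: 34.62
tool_pos: [0.6637, 0.0463, 0.2331]
tool_rot: [3.142, 0.001, -3.118]
contact_force: [0.4, -0.9, -1.4]
opening: 0.05
grip_force: 20.0
```

Run:
```python
from h import *
st,p,V=wrist("w6"); print(st["tool_pos"],st["tool_rot"])
b=rect(p,V,(0,0,150),(180,50,255),st["tool_pos"][2]-.030,"bar?",(60,130,470,260))
s=robot.read_camera("side"); t=robot.read_camera("top"); Vs,Vt=cams(s),cams(t)
A,B,C=[robot.tip_of(q,"bar_centre") for q in(t,s,p)]; print([[(d["at"],round(d["p"],2)) for d in L[:2]] for L in(A,B,C)])
if B and C: print(tri([ray(s,B[0]["at"],Vs),ray(p,C[0]["at"],V)]))
# row profile to find bar ends at the bar's row in wrist
print("exp bar centre px",proj(p,st["tool_pos"]-[.003,0,.036],V), "ends",proj(p,st["tool_pos"]-[.003,-.1,.030],V),proj(p,st["tool_pos"]-[.003,.1,.030],V))
```

```text
[0.66373482 0.04632963 0.23309642] [ 3.14155110e+00  9.62636254e-04 -3.11765437e+00]
bar? [108, 212, 352, 48, 8136] c [0.6672 0.073 ] size [0.0367 0.2505] ang 1.3
[[([250.4, 166.8], 0.62), ([240.0, 152.4], 0.46)], [([284.4, 156.3], 0.68)], [([250.7, 222.9], 0.73)]]
(array([0.66369095, 0.04648022, 0.19363694]), [np.float64(0.0017502639971251751), np.float64(0.0017502639971248646)])
exp bar centre px [250.61657312 223.50741563] ends [393.14874584 230.00490913] [106.90870635 223.94248991]
```

Emit:
carry_out([
  [[0,0,0.02],0,0.4],
  [[0,0,0.018],0,0.4],
  [[-0.003,0,0.006],0,0.4],
  [[-0.003,0,0.007],0,0.4],
  [[0,0,0],0,0.4],
], newtons=12)

```text
time: 35.55
tool_pos: [0.6698, 0.0465, 0.1808]
tool_rot: [3.142, -0.0, -3.117]
contact_force: [0.1, 1.2, -1.5]
opening: 0.0501
grip_force: 12.0
```

Emit:
carry_out([
  [[-0.0015,0,0.003],0,0.4],
  [[-0.0015,0,0.003],0,0.4],
  [[0,0,0],0,0.4],
])

```text
time: 35.92
tool_pos: [0.6725, 0.0467, 0.1747]
tool_rot: [3.141, -0.0, -3.117]
contact_force: [1.3, 0.4, -0.8]
opening: 0.0499
grip_force: 12.0
```

Emit:
carry_out([
  [[-0.001,0,0.0025],0,0.4],
  [[0,0,0],0,0.4],
])

```text
time: 36.17
tool_pos: [0.6735, 0.0467, 0.1722]
tool_rot: [3.142, -0.0, -3.117]
contact_force: [0.5, 0.1, -1.5]
opening: 0.0499
grip_force: 12.0
```

Emit:
carry_out([
  [[0,0,0.002],0,0.4],
  [[0,0,0],0,0.4],
])

```text
time: 36.42
tool_pos: [0.6737, 0.0467, 0.1708]
tool_rot: [-3.142, 0.001, -3.117]
contact_force: [-0.4, -0.4, 0.3]
opening: 0.0501
grip_force: 12.0
```

Emit:
carry_out([
  [[0.004,0,0.0018],0,0.4],
  [[0.004,0,0.0018],0,0.4],
  [[0,0,0],0,0.4],
], newtons=8)

```text
time: 36.8
tool_pos: [0.6655, 0.0465, 0.1674]
tool_rot: [-3.142, 0.001, -3.117]
contact_force: [1.9, -0.2, 3.2]
opening: 0.0495
grip_force: 8.0
```

Emit:
carry_out([
  [[0.004,0,0.0015],0,0.4],
  [[0.004,0,0.0015],0,0.4],
  [[0,0,0],0,0.4],
], newtons=8)

```text
time: 37.17
tool_pos: [0.6569, 0.0463, 0.1634]
tool_rot: [3.141, -0.001, -3.117]
contact_force: [1.6, 0.3, 1.7]
opening: 0.0499
grip_force: 8.0
```

Run:
```python
from h import *
st,p,V=wrist("w7"); s=robot.read_camera("side"); save(s,"s7"); Vs=cams(s)
a=np.radians(25); n=np.array([-np.sin(a),0,np.cos(a)]); u=np.array([np.cos(a),0,np.sin(a)]); S=np.array([.6708,.0467,.1322])
hs=cv2.cvtColor(s["pixels"],cv2.COLOR_RGB2HSV); m=cv2.inRange(hs,(8,120,90),(22,255,255))[140:215,250:330]; q=np.argwhere(m)
print("orange side",len(q), (q.mean(0)[::-1]+[250,140]) if len(q) else None)
# right bar end corners, flat vs level, projected in side
for nm,R in(("flat",(u,n)),("level",(np.array([1.,0,0]),np.array([0,0,1.])))):
    c=st["tool_pos"]-R[0]*.003-R[1]*.0358
    print(nm,"centre",c.round(4),[proj(s,c+[0,-.1,0]+R[0]*i*.01+R[1]*j*.006,Vs).round(1).tolist() for i,j in((-1,-1),(1,-1),(1,1),(-1,1))])
y0,x0=165,285; print(cv2.cvtColor(s["pixels"],cv2.COLOR_RGB2GRAY)[y0:y0+36:2,x0:x0+36:2])
```

```text
orange side 335 [322.05373134 167.18507463]
flat centre [0.6693 0.0463 0.1297] [[291.3, 195.1], [297.2, 192.2], [295.8, 189.7], [289.9, 192.7]]
level centre [0.6539 0.0463 0.1276] [[285.4, 195.6], [291.7, 194.6], [291.9, 191.7], [285.5, 192.7]]
[[127 126 126 126 126 126 127 115 130  96  97  81  38  53  54  40  41  69]
 [126 126 125 125 127 127 124 119 117  95  97  80  37  35  64  44  39  74]
 [126 126 143 148  95  63  85  95  95  94  97  75  37  38  53  51  45  75]
 [124 124 146 115 114 108  54  99  96  96  96  69  37  40  38  60  42  77]
 [122 121 117 127 175 132 108 130  96  90  90  53  35  37  38  61  55  85]
 [101 123 132 103 185 125  97 122  98  55  59  50  37  41  37  28  58  83]
 [130 127 128 115 161 162 112 107 132  80  57  56  37  41  39  39  51  89]
 [115 126 163 157 103 185 131  91 124 100  55  59  39  34  41  36  39  73]
 [128 127 121 180 119 164 156  92 100 116  79  57  55  39  39  36  37  48]
 [101 128 125 124 117 105  81  73  87 108  85  58  61  38  36  41  36  34]
 [106 106 127 123 163 135 111  28  95  89  90  63  58  57  33  40  35  32]
 [ 78  70 134 163 179 171 142  26  75 180  66  85  57  59  41  33  33  34]
 [ 77  35 135 179 177 180 122 105  69 122 105  87  63  57  57  37  34  34]
 [105  80  19 178 151 114 127 118 118 115 156 101  84  57  59  36  36  40]
 [131 100  21  85 123 107 118 116 116 114 175 153  99  62  58  61  37  36]
 [109 120 106  99 108 114 118 117 119 118 116 110  98  80  59  59  43  37]
 [121 110 108 108 106 113 117 118 117 117 119 108  97 100  57  59  60  33]
 [106 107 109 108 119 118 117 115 116 105 113 104  97  98  80  58  59  41]]
```

Emit:
carry_out([
  [[0.0005,0,0.0015],0,0.4],
  [[0,0,0],0,0.4],
], newtons=8)

```text
time: 37.52
tool_pos: [0.6573, 0.0463, 0.1623]
tool_rot: [3.141, 0.001, -3.117]
contact_force: [1.8, 0.4, 1.3]
opening: 0.0499
grip_force: 8.0
```

Emit:
carry_out([
  [[0.002,0,0.001],0,0.4],
  [[0,0,0],0,0.4],
], newtons=8)

```text
time: 37.78
tool_pos: [0.6553, 0.0463, 0.1618]
tool_rot: [3.142, 0.001, -3.117]
contact_force: [3.2, 0.8, 4.8]
opening: 0.0496
grip_force: 8.0
```

Run:
```python
from h import *
st,p,V=wrist("w8"); T=st["tool_pos"]; yaw=st["tool_rot"][2]
Rz=Ro.from_euler('z',yaw+np.pi)
s=robot.read_camera("side"); Vs=cams(s)
for th in(10,15,20,25,30):
    R=Rz*Ro.from_euler('y',-th,degrees=True)
    c=T-R.apply([.003,0,.0358])
    f=lambda b,q,W:proj(q,c+R.apply(b),W).round(1).tolist()
    print(th,"c",c.round(4),"w near-top y+.065",f([-.01,.065,.006],p,V),"far-top",f([.01,.065,.006],p,V),"plate near top",f([-.006,0,.04],p,V),"near bot",f([-.006,0,.006],p,V),"leftend",f([-.01,.1,.006],p,V))
g=cv2.cvtColor(p["pixels"],cv2.COLOR_RGB2HSV)
for c in(340,350,360,395,180,170,160): print(c,[tuple(int(v) for v in g[r,c]) for r in range(190,250,3)])
print("mid",[tuple(int(v) for v in g[r,251]) for r in range(190,270,4)])
```

```text
10 c [0.6586 0.0463 0.1261] w near-top y+.065 [343.5, 219.9] far-top [342.3, 247.5] plate near top [250.4, 240.3] near bot [250.5, 225.5] leftend [393.5, 219.8]
15 c [0.6617 0.0464 0.1265] w near-top y+.065 [342.8, 223.2] far-top [342.4, 251.4] plate near top [250.4, 239.3] near bot [250.5, 229.0] leftend [392.5, 223.2]
20 c [0.6648 0.0465 0.1272] w near-top y+.065 [342.3, 226.7] far-top [342.7, 255.2] plate near top [250.4, 238.5] near bot [250.5, 232.5] leftend [391.6, 226.7]
25 c [0.6677 0.0466 0.1281] w near-top y+.065 [341.9, 230.3] far-top [343.2, 259.1] plate near top [250.4, 237.7] near bot [250.5, 236.1] leftend [391.0, 230.3]
30 c [0.6706 0.0466 0.1293] w near-top y+.065 [341.5, 234.1] far-top [343.7, 263.0] plate near top [250.4, 237.1] near bot [250.5, 239.8] leftend [390.5, 234.0]
340 [(110, 54, 208), (112, 66, 210), (112, 71, 212), (113, 77, 214), (111, 95, 214), (111, 102, 213), (110, 122, 213), (110, 122, 215), (110, 133, 216), (111, 137, 216), (110, 147, 218), (110, 148, 217), (109, 157, 219), (109, 173, 219), (110, 156, 216), (30, 6, 179), (24, 7, 172), (75, 9, 59),
[... 1420 characters left out ...]
 200, 182), (69, 198, 180), (68, 173, 177), (56, 11, 169), (35, 9, 170), (0, 4, 60), (100, 46, 50), (105, 10, 49)]
160 [(30, 9, 193), (34, 11, 192), (36, 7, 192), (30, 8, 193), (30, 7, 190), (35, 8, 194), (36, 7, 195), (35, 8, 196), (30, 7, 196), (35, 8, 199), (39, 9, 197), (35, 8, 198), (34, 9, 200), (34, 9, 201), (34, 9, 198), (36, 7, 171), (30, 8, 168), (90, 9, 57), (110, 14, 55), (114, 29, 44)]
mid [(39, 11, 160), (36, 8, 161), (39, 11, 162), (42, 8, 160), (42, 8, 162), (30, 6, 163), (43, 11, 165), (39, 10, 177), (30, 3, 238), (30, 3, 242), (15, 2, 242), (26, 9, 196), (14, 236, 225), (16, 245, 244), (16, 245, 244), (17, 245, 245), (16, 245, 245), (16, 25, 242), (30, 3, 238), (60, 6, 87)]
```

Emit:
carry_out([
  [[-0.001,0,-0.0005],0,0.4],
  [[0,0,0],0,0.6],
  [[0,0,0],0,0.66],
  [[0,0,0],0,0.66],
  [[0,0,-0.01],0,0.66],
  [[0,0,-0.03],0,0.66],
  [[0,0,-0.05],0,0.66],
  [[0,0,-0.05],0,0.66],
  [[0,0,0],0,0.66],
  [[0,0,0],0,0.66],
])

```text
time: 39.12
tool_pos: [0.6558, 0.0462, 0.3016]
tool_rot: [-3.142, -0.0, -3.117]
contact_force: [0.2, -0.4, -1.1]
opening: 0.0606
grip_force: 0.0
```

Run:
```python
from h import *
st,p,V=wrist("w9"); s=robot.read_camera("side"); t=robot.read_camera("top"); Vs,Vt=cams(s),cams(t)
L=[robot.tip_of(q,"bar_centre")[:1] for q in(t,s,p)]; print(L)
if L[1] and L[2]: print("bar",tri([ray(s,L[1][0]["at"],Vs),ray(p,L[2][0]["at"],V)]),"seat .6708 .0467 .1322")
a=np.radians(25); R=Ro.from_euler('z',.0235)*Ro.from_euler('y',-25,degrees=True)
c=np.array([.6672,.0466,.1305])
for nm,b in(("nt L",[-.01,.1,.006]),("nt R",[-.01,-.1,.006]),("ft L",[.01,.1,.006]),("ft R",[.01,-.1,.006]),("plate nt",[-.006,0,.04]),("plate ft",[.006,0,.04])): print(nm,proj(p,c+R.apply(b),V).round(1))
m=cv2.inRange(cv2.cvtColor(p["pixels"],cv2.COLOR_RGB2HSV),(5,130,90),(22,255,255))[150:300,200:310]; q=np.argwhere(m)+[150,200]; print("orange rows/cols",q.min(0),q.max(0),len(q))
g=cv2.cvtColor(p["pixels"],cv2.COLOR_RGB2HSV)
for c in(190,310): print(c,[(r,*[int(v) for v in g[r,c]]) for r in range(196,250,3)])
for r in(216,220,224): print(r,[int(v) for v in g[r,140:372:4,2]])
rect(t,Vt,(95,80,40),(135,255,255),.11,"b",(210,150,275,190)); rect(t,Vt,(45,80,40),(80,255,255),.11,"g",(210,150,275,190))
```

```text
[[{'at': [238.5, 157.2], 'p': 0.5}], [{'at': [284.2, 169.3], 'p': 0.53}], [{'at': [252.4, 191.3], 'p': 0.87}]]
bar (array([0.66680751, 0.04843028, 0.14075493]), [np.float64(0.0003991879935682146), np.float64(0.000399187993568012)]) seat .6708 .0467 .1322
nt L [333.7 180.5]
nt R [167.9 180.5]
ft L [334.4 197. ]
ft R [167.2 197. ]
plate nt [250.8 178.4]
plate ft [250.8 189.5]
orange rows/cols [180 207] [299 309] 780
190 [(196, 30, 2, 242), (199, 26, 8, 214), (202, 36, 9, 145), (205, 36, 9, 148), (208, 45, 7, 156), (211, 45, 3, 166), (214, 45, 2, 240), (217, 30, 2, 243), (220, 30, 10, 171), (223, 42, 11, 120), (226, 27, 21, 108), (229, 19, 40, 161), (232, 24, 39, 158), (235, 22, 37, 158), (238, 23, 37, 160), (241, 22, 37, 160), (244, 20, 40, 159), (247, 23, 36, 155)]
310 [(196, 30, 3, 239), (199, 30, 6, 225), (202, 35, 7, 215), (205, 36, 6, 216), (208, 30, 4, 216), (211, 30, 7, 154), (214, 30, 6, 130), (217, 45, 8, 135), (220, 48, 10, 134), (223, 38, 8, 129), (226, 26, 26, 147), (229, 25, 40, 159), (232, 22, 40, 160), (235, 25, 36, 157), (238, 25, 37, 158), (241, 22, 36, 154), (244, 24,
[... 346 characters left out ...]
30, 130, 130, 134, 131, 128, 131, 130, 187, 185, 154, 136, 226, 226, 226, 225, 224, 225, 225, 226, 225, 226, 227, 207, 128, 131, 133, 186, 245, 245, 245, 245, 245, 245, 245, 245, 245, 245, 245, 177, 140, 161, 169, 136, 132, 130, 130, 130, 133, 128, 133, 160, 167, 164, 165]
224 [90, 88, 89, 89, 90, 92, 90, 92, 93, 99, 102, 101, 101, 104, 121, 177, 159, 163, 159, 169, 169, 170, 169, 166, 161, 161, 150, 118, 121, 126, 151, 191, 191, 193, 194, 191, 189, 192, 190, 188, 191, 187, 138, 132, 132, 133, 131, 132, 131, 132, 128, 128, 129, 130, 157, 172, 170, 167]
b [229, 153, 8, 2, 16] c [0.6913 0.0783] size [0.0254 0.0038] ang 89.4
g [247, 161, 8, 3, 21] c [0.6588 0.0135] size [0.0253 0.0074] ang 89.3
```

Run:
```python
from h import *
st,p,V=wrist(); g=cv2.cvtColor(p["pixels"],cv2.COLOR_RGB2HSV)
for c in(172,180,190,215,290,310,322,330): print(c,[int(v) for v in g[170:204,c,2]])
for r in(184,188,192): print(r,"V L",[int(v) for v in g[r,155:180,2]],"R",[int(v) for v in g[r,322:345,2]])
m=cv2.inRange(g,(5,130,90),(22,255,255))[165:205,215:290]; q=np.argwhere(m)+[165,215]; print("orange",q.min(0),q.max(0),len(q))
print(np.abs(robot.observe()["contact_force"]).round(1))
t=robot.read_camera("top"); s=robot.read_camera("side"); Vt=cams(t)
for n in"spray_centre bowl_centre jar_centre bottle_centre wallet_centre".split(): print(n,[d["at"] for d in robot.tip_of(t,n)[:1]])
```

```text
172 [132, 131, 133, 130, 127, 118, 94, 78, 78, 77, 73, 77, 105, 160, 215, 234, 240, 241, 241, 241, 241, 240, 241, 241, 241, 242, 243, 243, 240, 229, 193, 151, 137, 138]
180 [132, 133, 132, 130, 125, 115, 90, 68, 66, 62, 57, 65, 92, 155, 215, 235, 239, 242, 241, 241, 240, 241, 240, 241, 242, 242, 243, 242, 241, 229, 202, 184, 189, 188]
190 [183, 183, 182, 180, 185, 183, 182, 180, 171, 154, 136, 129, 137, 171, 216, 235, 240, 241, 242, 241, 240, 241, 240, 240, 241, 242, 243, 243, 241, 231, 196, 161, 153, 149]
215 [226, 234, 234, 233, 233, 233, 233, 233, 233, 232, 222, 194, 176, 190, 222, 236, 240, 242, 242, 241, 241, 241, 241, 242, 242, 242, 243, 243, 242, 237, 231, 232, 234, 233]
290 [246, 246, 246, 246, 246, 246, 246, 246, 246, 246, 242, 228, 208, 206, 224, 237, 240, 241, 242, 242, 242, 242, 243, 243, 243, 243, 243, 244, 242, 240, 242, 245, 246, 246]
310 [169, 171, 171, 170, 172, 171, 163, 157, 153, 151, 151, 153, 161, 193, 227, 238, 240, 241, 242, 242, 243, 243, 243, 243, 243, 243, 244, 243, 241, 233, 218, 214, 218, 216]
322 [131, 133, 133, 130, 126, 108, 84, 65, 60, 59, 61, 67, 106,
[... 510 characters left out ...]
, 130, 133, 130]
188 V L [131, 132, 134, 131, 130, 131, 128, 130, 131, 131, 132, 131, 134, 153, 201, 233, 240, 241, 242, 242, 242, 241, 241, 241, 241] R [242, 241, 242, 242, 242, 242, 241, 242, 242, 241, 236, 217, 165, 138, 132, 130, 133, 129, 131, 127, 129, 131, 133]
192 V L [133, 130, 129, 132, 134, 132, 130, 133, 132, 129, 132, 130, 138, 161, 208, 233, 240, 241, 241, 240, 241, 240, 240, 241, 240] R [243, 243, 243, 243, 243, 243, 243, 243, 243, 243, 240, 224, 179, 143, 132, 133, 132, 131, 132, 132, 132, 130, 130]
orange [181 229] [194 273] 481
[0.1 0.8 0.7]
spray_centre [[183.1, 139.0]]
bowl_centre []
jar_centre [[316.5, 134.9]]
bottle_centre [[123.5, 180.3]]
wallet_centre [[377.5, 226.9]]
```

```bash
python3 -c "
from cell import robot
print(robot.hand_in())"
```

```text
the job is handed in; nothing more can be done
None
```

I handed the job in at about 39 s: both cassettes lie flat in their own bays against the foot stop, and the bar lies in both saddles with its grip up and centred. The final bar position was checked from image measurements only, because my ten picture views were used up. On the first try the blue cassette perched on the foot stop, so I lifted it and set it down again. I steered clear of the other things on the table, but in the last check the network did not find the bowl, so its position is unconfirmed.

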